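# Clear the shaker platform and switch on its lever-lock isolator

### The arm

A 7-joint arm with a two-finger parallel gripper is mounted at the origin on the work surface. World frame = base frame: x ahead of the robot, y to its left, z up, the work surface at z = 0. Lengths are in m, angles in rad, forces in N, time in s.
With the tool pointing down it reaches from about 0.425 to 0.875 m from the base axis. Payload 4.7 kg.
Tool frame: the origin (TCP) lies midway between the tips of the shut fingers; the grasp point (between the pads) lies 19 mm behind it; y points along the fingers, z is the direction in which the jaws open and shut, and the axes are right-handed (so a half turn about y gives the same grasp; the last joint's range is limited). The gripper opens to 87 mm and grips with 3 to 60 N. Pads are 19 mm wide; open, the fingers measure 117 mm over their backs; the gripper's body (75 mm by 190 mm) begins 51 mm behind the grasp point.
Start: joints at [-1.165, 0.321, -0.07, 1.45, 0.023, 1.371, -0.057], TCP at [0.248, 0.601, 0.223] pointing down, gripper open.
Joint ranges: [-2.86, 2.86], [-0.3, 2.09], [-1.38, 1.24], [0.06, 2.45], [-1.56, 4.7], [0.09, 2.05], [-2.69, 2.69]. Speed limits (rad/s): [2.57, 2.57, 3.14, 3.14, 3.14, 3.14, 3.14].

### API

Orientations are given as a rotation vector (axis times angle).
In Python, from bench import ctrl gives the robot as it stands.
- The arm moves only by the tool play_rows, never from a script. Its arguments are lists of equal length, an entry for each row: "translation": the shift along the tool's x, y, z in mm, a list of three; "turn": the turn, a rotation vector about the tool's x, y, z in rad, a list of three; "fingers": the opening, from -1 (shut) to 1 (fully open), so that 0 is half open. In form: {"translation": [[dx, dy, dz], ...], "turn": [[wx, wy, wz], ...], "fingers": [fingers, ...]}. A call has exactly 10 rows; each row shifts and turns the commanded pose from where the row before left it, along the tool's axes as they then stand; what a row does not reach is not made up. A row lasts 1/12 s, in which the tool goes at most 41.7 mm and 7.16 degrees, less where a joint would pass 70% of its speed; a pose out of reach is approached as far as the arm can. A call with a gripper value outside its range is refused whole. The fingers move at their own pace and stop on an object; "grip_force" is the grip in N (left out, the last holds). Time passes only in rows, so rows that do not move let the fingers close, or fill a call up. It gives the time, the measured TCP pose, the force and the opening at its end, in the units of the state.
- ctrl.get_state(): the state, without advancing time (a new reading comes with each control period).
- ctrl.get_image(name): name is "scene" or "top"; returns the picture (384x512x3 uint8, blue, green, red); there is no depth.
- ctrl.camera_info(name): a dict with "camera_matrix" (3x3 intrinsics, pixels), "R" (3x3) and "t" (3): a world point X has camera coordinates R X + t. Camera axes: x right, y down, z forward; pixel columns grow to the right and rows downward; lengths in m; the calibration is good to about 2 mm. A picture is of the moment at which its call begins. camera_info takes no time and is no camera call.
- ctrl.close_job(): hands the job in, once; it reports no verdict.
The state is a dict: "time": time; "joint_positions": joint angles; "qd": joint speeds; "joint_torque": joint torques, N m; "position": TCP position; "tool_rot": TCP orientation; "ft_force": force on the tool from outside, world axes, zero at the start; "torque": the same for the moment, N m; "grip_width": opening from 0.0 (shut) to 1.0 (fully open).
Only numpy, scipy, OpenCV 4.12 (cv2) and the standard library are available. Lean on these libraries where they do the work, as an engineer would, in place of code of your own. Each camera call takes 0.05 s, during which the arm holds its last target.

### The job

With the scraper block, and never with the fingers, wipe all five loose chips off the shaker's steel platform into the catch tray at its end, without leaning hard on the platform, then stand the scraper upright on the bench again. Only then switch the shaker on at the isolator: lift the locking collar out of its notches, flip the lever all the way over to its other side, and let the collar drop fully home in the notches there. Leave the jar, the beaker and the bottle where they are.

Things in the scene. Friction and masses are not known exactly. Their poses are not given: they have to be found in the camera images.
- shaker: Bench shaker, fixed: white housing under a flat bare steel platform 174 mm (its x) by 150 mm (its y), top face 65 mm above the bench, no rims. Origin on the bench under the platform's centre. At the +x end of the platform an open aluminium catch tray is fixed: it runs from x = 88 to 194 mm inside, 160 mm wide, floor 5 mm and rim 42 mm above the bench, so the tray's rim lies 23 mm below the platform.
- plate_edge (a point): Middle of the platform's top edge on the tray side (shaker x = 87 mm, height 65 mm); chips pushed over this edge fall in the tray.
- scraper: Loose grey plastic scraper block, 0.25 kg, standing on its foot. Origin at the centre of its underside, z up. Foot 36 mm (its x) by 115 mm (its y), 25 mm high; on it a handle bar 24 mm thick (x), 90 mm long (y), from 25 to 75 mm height. Its long lower faces (facing +x and -x) push the chips.
- chip1: Loose white plastic chip, 26 x 20 x 10 mm (its x, y, z), 12 g, lying on the platform. Origin at the centre of its underside.
- chip2: Loose white plastic chip, 22 x 24 x 9 mm (its x, y, z), 12 g, lying on the platform. Origin at the centre of its underside.
- chip3: Loose white plastic chip, 28 x 16 x 9 mm (its x, y, z), 12 g, lying on the platform. Origin at the centre of its underside.
- chip4: Loose white plastic chip, 20 x 20 x 10 mm (its x, y, z), 12 g, lying on the platform. Origin at the centre of its underside.
- chip5: Loose white plastic chip, 26 x 18 x 10 mm (its x, y, z), 12 g, lying on the platform. Origin at the centre of its underside.
- isolator: Isolator switch, fixed: grey box 150 mm (its x) by 110 mm (its y), 66 mm high, origin on the bench under its centre. On top stand two parallel steel gate plates (centred at y = -19 and +19 mm, 8 mm thick, rising to 124 mm above the bench, 80 mm long) with a notch at each end; the lever swings between them in the box's x-z plane.
- toggle_pivot (a point): Pivot of the lever, 60 mm above the bench over the box's centre. The hinge axis is the isolator's y.
- toggle (a joint): Angle of the lever about its pivot, 0 to 0.90 rad. 0: off, leaning 0.45 rad from upright towards the isolator's -x. 0.90: on, leaning 0.45 rad towards its +x. Lever: steel rod of 14 mm diameter with a small 19 mm cap, ending 136 mm from the pivot. It has friction (about 0.12 N m) and stays where it is left. While the collar is down it can move only about 0.05 rad at either end.
- collar (a joint): How far the locking collar is lifted along the lever, 0 to 0.020 m; a spring pulls it back to 0 (about 2.5 N at 0, 7 N at 0.020). At 0 its cross pin sits in the gate's notches and locks the lever; it must be lifted by 0.015 m or more before the lever can swing, and falls into the notches at the other end only when the lever is within 0.04 rad of its stop.
- collar_grip (a point): Middle of the collar's grip, on the lever's axis, 90 mm from the pivot when the collar is down; it moves with the collar. The point's z axis points up along the lever, its y along the hinge axis. The collar: black, ribbed, 40 mm diameter from 78 to 102 mm from the pivot, with a flange of 48 mm diameter from 102 to 108 mm. Below it, 55 mm from the pivot, its cross pin (10 mm diameter, 52 mm long, along the hinge axis).
- jar: Bystander: amber jar, 60 mm diameter, 85 mm high, origin at the centre of its base.
- beaker: Bystander: white open beaker, 68 mm diameter, 85 mm high, origin at the centre of its base.
- bottle: Bystander: white bottle, 64 mm diameter, 150 mm high, origin at the centre of its base.
There are look-alikes about, which are no part of the job. There is more than one size of the scraper; the one meant has the size given above.

How it is judged:
On the way, in this order (a step that is already met when the one before it is completed fails the run):
1. all five chips lie in the catch tray while the lever is still off (x of chip1 in the frame of shaker between 0.087 and 0.196 m and y of chip1 in the frame of shaker between -0.082 and 0.082 m and height (world z) of each of chip1, chip2, chip3, chip4, chip5 below 0.05 m and x of chip2 in the frame of shaker between 0.087 and 0.196 m and y of chip2 in the frame of shaker between -0.082 and 0.082 m and x of chip3 in the frame of shaker between 0.087 and 0.196 m and y of chip3 in the frame of shaker between -0.082 and 0.082 m and x of chip4 in the frame of shaker between 0.087 and 0.196 m and y of chip4 in the frame of shaker between -0.082 and 0.082 m and x of chip5 in the frame of shaker between 0.087 and 0.196 m and y of chip5 in the frame of shaker between -0.082 and 0.082 m and value of joint toggle below 0.12 rad), for 0.2 s.
2. the scraper stands on the bench, let go, lever still off (height (world z) of scraper below 0.004 m and angle between scraper's own z axis and vertical below 0.1 rad and contact force between the fingers and scraper below 0.1 N and value of joint toggle below 0.12 rad), for 0.2 s.
3. the collar is lifted out of its notches with the lever still on the off side (value of joint collar above 0.01 m and value of joint toggle below 0.2 rad).
At the end, for the whole second after the job is handed in: All five chips lie inside the catch tray (below platform height, within its walls), the scraper stands upright on the bench (within 0.1 rad, at rest), the lever is over on the on side (above 0.82 rad) and the collar is home again in the notches there (below 3 mm) (x of chip1 in the frame of shaker between 0.087 and 0.196 m and y of chip1 in the frame of shaker between -0.082 and 0.082 m and height (world z) of each of chip1, chip2, chip3, chip4, chip5 below 0.05 m and x of chip2 in the frame of shaker between 0.087 and 0.196 m and y of chip2 in the frame of shaker between -0.082 and 0.082 m and x of chip3 in the frame of shaker between 0.087 and 0.196 m and y of chip3 in the frame of shaker between -0.082 and 0.082 m and x of chip4 in the frame of shaker between 0.087 and 0.196 m and y of chip4 in the frame of shaker between -0.082 and 0.082 m and x of chip5 in the frame of shaker between 0.087 and 0.196 m and y of chip5 in the frame of shaker between -0.082 and 0.082 m and value of joint toggle above 0.82 rad and value of joint collar below 0.003 m and height (world z) of scraper below 0.004 m and angle between scraper's own z axis and vertical below 0.1 rad and linear speed of scraper below 0.02 m/s); the robot touches nothing.
It fails at once if the fingers touch a chip (contact force between the fingers and chip1 above 0.5 N or contact force between the fingers and chip2 above 0.5 N or contact force between the fingers and chip3 above 0.5 N or contact force between the fingers and chip4 above 0.5 N or contact force between the fingers and chip5 above 0.5 N).
It fails at once if the scraper is pressed on the shaker with more than 60 N (contact force between scraper and shaker above 60 N).
It fails at once if the jar, beaker or bottle is moved by more than 30 mm (distance of any of jar, beaker, bottle from where it was at the start of the episode above 0.03 m).
It also fails if it takes over 67 s, if anything falls off the work surface, if the arm or the gripper's body presses on something with over 40 N, if the wrist force passes 120 N, or if a joint passes its speed limit or range.

## Working session

There is one attempt and no reset: what is moved stays moved. The work goes in short steps, Python scripts to look and compute and a tool call to move; the robot and the scene stay as the last step left them, time stands still between calls to the robot, and variables do not carry over. Pictures are saved under pics/ and viewed, and the job is handed in when it is done.

Besides the shell and the picture viewer there is one more tool, called after "Call:" as name(argument=value, ...) on one line, values as JSON. play_rows: Moves the arm, as the interface text tells. Its arguments: {"type":"object","properties":{"translation":{"type":"array"},"turn":{"type":"array"},"fingers":{"type":"array"},"grip_force":{"type":"number"}},"required":["translation","turn","fingers"]}

```bash
ls; mkdir -p pics
python3 - <<'E'
from bench import ctrl
import cv2,numpy as np
np.set_printoptions(precision=4,suppress=True)
print(ctrl.get_state())
for n in("scene","top"):
    cv2.imwrite(f"pics/{n}0.png",ctrl.get_image(n)); print(n,ctrl.camera_info(n))
E
```

```text
pics
{'time': 0.0, 'joint_positions': array([-1.1649,  0.3218, -0.0701,  1.4517,  0.0226,  1.3708, -0.0569]), 'qd': array([ 0.0008,  0.0002, -0.0004,  0.0004,  0.0006,  0.0023, -0.0008]), 'joint_torque': array([  0.0004, -49.1295,  -0.4037, -31.2528,  -0.064 ,   0.0439,
         0.0002]), 'position': array([0.248 , 0.6002, 0.2214]), 'tool_rot': array([-1.5508,  0.3076, -0.3072]), 'ft_force': array([-0.4628,  0.2297,  0.2326]), 'torque': array([ 0.0167, -0.0136, -0.0189]), 'grip_width': 1.003046119081652}
scene {'camera_matrix': array([[497.4527,   0.    , 255.2905],
       [  0.    , 497.4527, 191.8518],
       [  0.    ,   0.    ,   1.    ]]), 'R': array([[ 0.6568,  0.754 , -0.007 ],
       [ 0.5411, -0.4777, -0.6921],
       [-0.5252,  0.4508, -0.7218]]), 't': array([-0.3207, -0.1974,  1.7231])}
top {'camera_matrix': array([[382.2759,   0.    , 255.5645],
       [  0.    , 382.2759, 190.86  ],
       [  0.    ,   0.    ,   1.    ]]), 'R': array([[-0.0283, -0.9995,  0.0162],
       [-0.9876,  0.0254, -0.1547],
       [ 0.1542, -0.0204, -0.9878]]), 't': array([-0.0007,  0.5062,  1.3924])}
```

View pics/scene0.png

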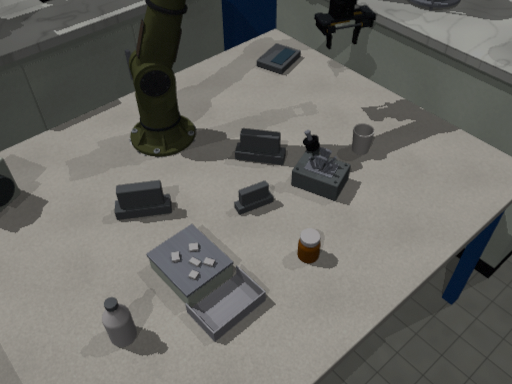

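View pics/top0.png

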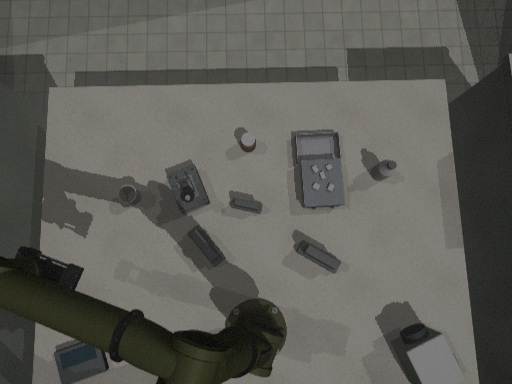

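The scene picture shows scraper-like blocks at (142,198), (260,148) and (254,197, small). The same blocks are at (318,255), (206,246) and (246,203) in top. The shaker is at (190,262) in scene and (321,180) in top, and the isolator is at (320,175) and (187,187). Next I'll zoom in and measure.

```bash
cat > h.py <<'E'
from bench import ctrl
import cv2,numpy as np
np.set_printoptions(precision=4,suppress=True)
from scipy.spatial.transform import Rotation as Ro
CI={n:ctrl.camera_info(n) for n in("scene","top")}
def proj(n,X):
    c=CI[n];X=np.atleast_2d(X);p=(c["R"]@X.T).T+c["t"];q=(c["camera_matrix"]@p.T).T
    return q[:,:2]/q[:,2:]
def back(n,px,z):
    c=CI[n];out=[]
    for u,v in np.atleast_2d(px):
        d=c["R"].T@np.linalg.inv(c["camera_matrix"])@[u,v,1];o=-c["R"].T@c["t"]
        out.append(o+d*(z-o[2])/d[2])
    return np.array(out)
def crop(img,x0,y0,w,h,s,f):
    cv2.imwrite(f,cv2.resize(img[y0:y0+h,x0:x0+w],None,fx=s,fy=s,interpolation=cv2.INTER_CUBIC))
def bright(i): return np.clip(255*(i/255.)**0.6,0,255).astype(np.uint8)
E
python3 - <<'E'
from h import *
t=bright(cv2.imread("pics/top0.png"));s=bright(cv2.imread("pics/scene0.png"))
crop(t,150,120,260,160,3,"pics/c_top.png")
crop(s,90,110,190,130,4,"pics/c_scA.png")
crop(s,90,220,200,130,4,"pics/c_scB.png")
crop(t,280,120,70,100,6,"pics/c_plate.png")
E
```

```text
(no output)
```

View pics/c_top.png

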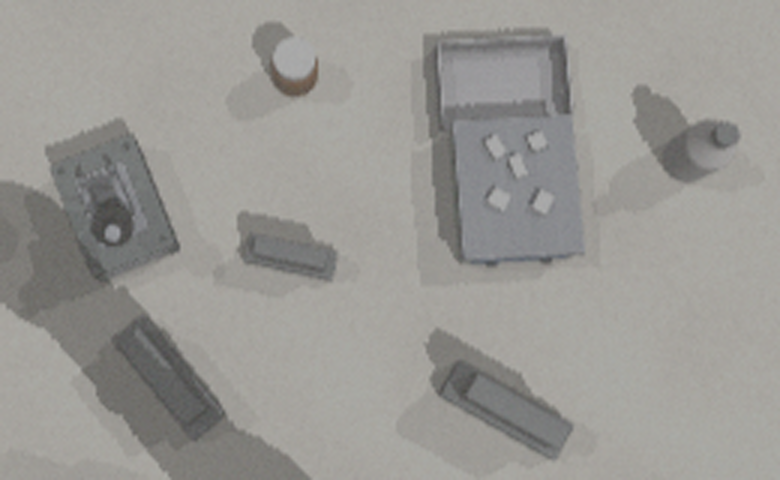

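View pics/c_scA.png

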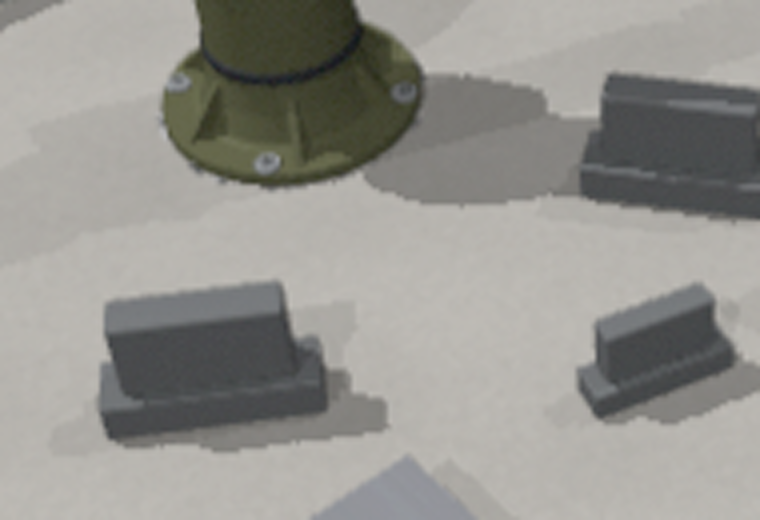

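View pics/c_scB.png

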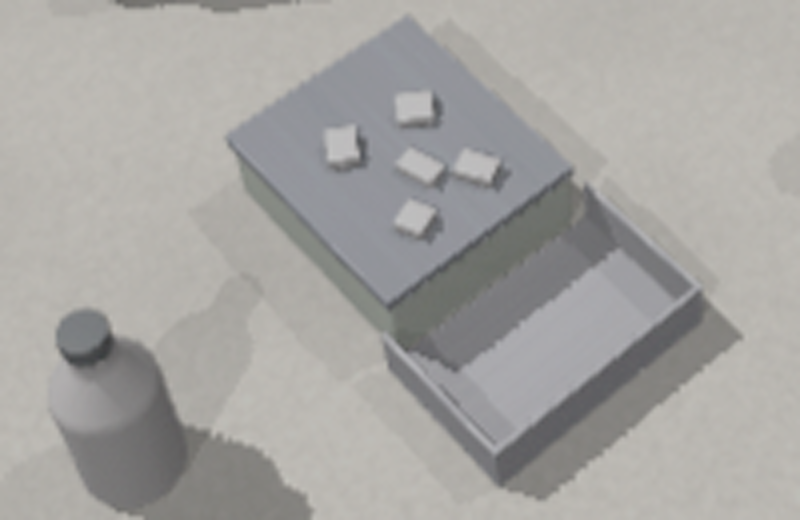

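View pics/c_plate.png

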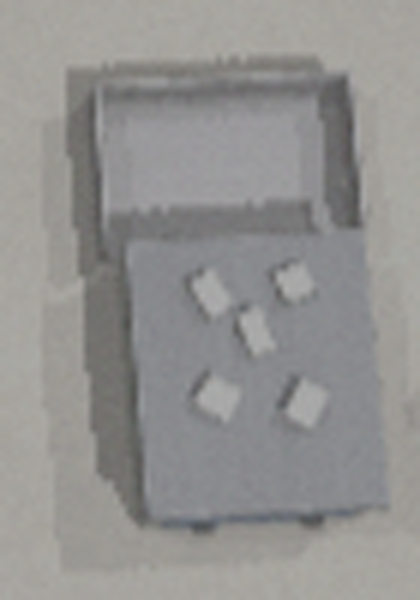

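Run:
```python
from h import *
t=bright(bright(cv2.imread("pics/top0.png")));s=bright(bright(cv2.imread("pics/scene0.png")))
def c8(i,x,y,w,h): return cv2.resize(i[y:y+h,x:x+w],None,fx=6,fy=6,interpolation=cv2.INTER_CUBIC)
a=np.hstack([c8(t,288,230,62,50),c8(s,108,172,70,50)])
b=np.hstack([c8(t,180,220,62,50),c8(s,228,120,70,50)])
cv2.imwrite("pics/c_AC.png",np.vstack([a,b]))
a=np.hstack([c8(t,225,185,50,35),c8(s,225,175,60,35)])
cv2.imwrite("pics/c_S.png",a)
cv2.imwrite("pics/c_iso.png",np.hstack([c8(t,155,150,64,70),c8(s,286,120,68,70)]))
def conv(p,x,y,f): return (np.array(p,float)+.5)/f-.5+[x,y]
# shaker fit
from scipy.optimize import least_squares
tp=conv([(130,240),(362,230),(387,508),(148,522)],280,120,6)
sp=conv([(408,15),(572,172),(390,303),(228,140)],90,220,4)
print(back("top",tp,.065));print(back("scene",sp,.065))
L=np.array([[87,75],[87,-75],[-87,-75],[-87,75]])/1000
Ls=np.array([[-87,75],[87,75],[87,-75],[-87,-75]])/1000
def W(p,l,z): c,s_=np.cos(p[2]),np.sin(p[2]);return np.c_[p[0]+c*l[:,0]-s_*l[:,1],p[1]+s_*l[:,0]+c*l[:,1],np.full(len(l),z)]
f=lambda p:np.r_[(proj("top",W(p,L,.065))-tp).ravel(),(proj("scene",W(p,Ls,.065))-sp).ravel()]
r=least_squares(f,[.6,-.2,0]);print(r.x,np.rad2deg(r.x[2]),r.fun)
```

```text
[[ 0.6158 -0.1877  0.065 ]
 [ 0.6186 -0.3329  0.065 ]
 [ 0.4439 -0.3373  0.065 ]
 [ 0.4392 -0.1904  0.065 ]]
[[ 0.4406 -0.1887  0.065 ]
 [ 0.616  -0.1873  0.065 ]
 [ 0.6181 -0.331   0.065 ]
 [ 0.4494 -0.3385  0.065 ]]
[ 0.5303 -0.2614  0.0281] 1.61104795917721 [-0.9638  0.1893  0.2699 -0.196   0.3855 -0.4149 -0.432  -0.5351  0.0595
  0.165   0.783  -0.9176 -0.6981  1.0275 -0.9324 -0.8548]
```

View pics/c_AC.png

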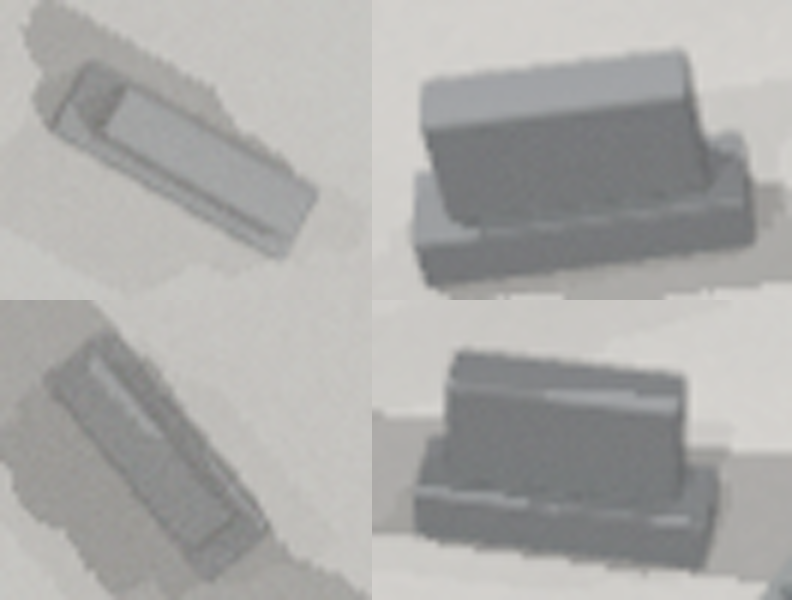

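View pics/c_iso.png

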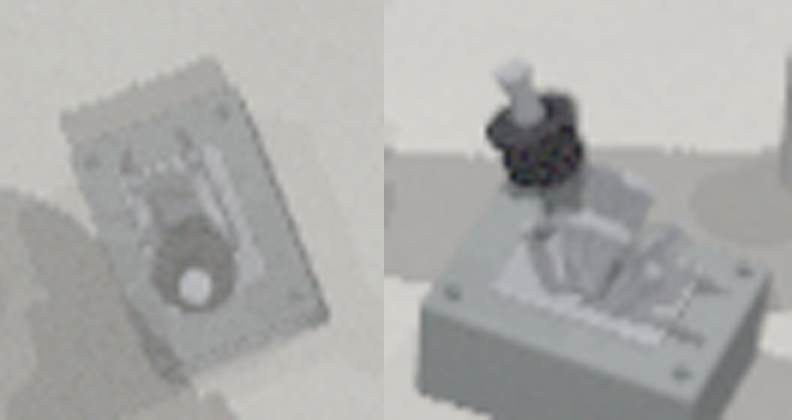

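View pics/c_S.png

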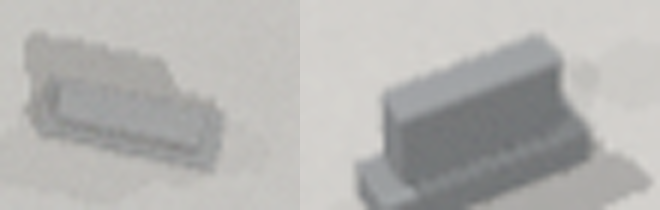

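Run:
```python
from h import *
def cs(p,dy,y0,x0): p=np.array(p,float)-[372,dy];return (p+.5)/6-.5+[x0,y0]
def ct(p,dy,y0,x0): p=np.array(p,float)-[0,dy];return (p+.5)/6-.5+[x0,y0]
d=lambda a:np.linalg.norm(np.diff(a,axis=0),axis=1)
for nm,dy,S,T in (("A",0,(172,108),(230,288)),("C",300,(120,228),(220,180))):
    if nm=="A":
        h=[(422,85),(685,50),(693,97),(430,130)]; f=[(418,243),(750,195)]; b=[(432,288),(753,245)]
        ht=[(125,85),(317,190),(285,260)]; ft=[(90,62),(50,127),(282,260)]
    else:
        h=[(457,350),(685,375),(681,412),(449,389)]; f=[(417,487),(716,521)]; b=[(420,533),(707,570)]
        ht=[(93,350),(235,520),(195,555),(60,380)]; ft=[(108,332),(268,525),(207,580),(45,380)]
    for lab,pts,hh in (("handle",h,.075),("foot",f,.025),("bot",b,0)):
        q=back("scene",cs(pts,dy,*S),hh);print(nm,lab,q[:,:2].tolist(),d(q))
    for lab,pts,hh in (("handleT",ht,.075),("footT",ft,.025)):
        q=back("top",ct(pts,dy,*T),hh);print(nm,lab,q[:,:2].tolist(),d(q))
```

```text
A handle [[0.186037714067816, -0.2739782723836652], [0.25039024545048216, -0.16478370927522656], [0.28005010312197465, -0.1798051919911129], [0.21519865841902353, -0.28651661855855587]] [0.1267 0.0332 0.1249]
A foot [[0.22901404344848986, -0.3129394251234612], [0.30928581413602263, -0.17446997947495269]] [0.1601]
A bot [[0.23641304528701457, -0.3154227076781363], [0.31695068013093963, -0.18182948202481974]] [0.156]
A handleT [[0.30393614456246915, -0.19744168184272204], [0.23905357451427992, -0.3085595324572512], [0.19897639486043503, -0.28704359175994404]] [0.1287 0.0455]
A footT [[0.3193238417278885, -0.1841191575764334], [0.28028480865141603, -0.15753246539068375], [0.19590345125617853, -0.2961481167874292]] [0.0472 0.1623]
C handle [[0.2251683929245214, 0.1711012081912553], [0.32321707538916933, 0.24955162401795228], [0.34438585140471045, 0.22689460863053112], [0.24771616846257039, 0.14658220697038182]] [0.1256 0.031  0.1257]
C foot [[0.2526675626896939, 0.11787846282567127], [0.38051645210015383, 0.22082606963178197]] [0.1641]
C bot [[0.260634716935664, 0.11227766427029551], [0.38644641053494944, 0.20975661886139207]] [0.1592]
C handleT [[0.3715626963737767, 0.20712975176832787], [0.26894497170634873, 0.12372488366595691], [0.24925321435452588, 0.14756343351826398], [0.3542505901919034, 0.22683048137580875]] [0.1322 0.0309 0.1316]
C footT [[0.3855782064928958, 0.20478123072264526], [0.2647573476616494, 0.10751846146871588], [0.23272365564975775, 0.1452263735890056], [0.35700950283434374, 0.24376350142014702]] [0.1551 0.0495 0.1586]
```

Both large blocks, A and C, measure about 158 × 48 mm on the foot, which is too big. Next I'll check the small one, S, and fit its pose.

Run:
```python
from h import *
t=bright(bright(cv2.imread("pics/top0.png")));s=bright(bright(cv2.imread("pics/scene0.png")))
def c(i,x,y,w,h,f): return cv2.resize(i[y:y+h,x:x+w],None,fx=f,fy=f,interpolation=cv2.INTER_CUBIC)
cv2.imwrite("pics/c_S2.png",np.hstack([c(t,225,185,40,38,9),c(s,230,175,48,38,9)]))
```

```text
(no output)
```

View pics/c_S2.png

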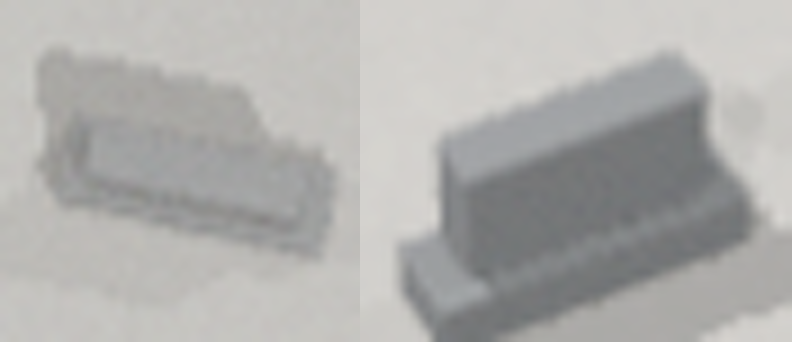

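Run:
```python
from h import *
from scipy.optimize import least_squares
def cs(p,ox,x0,y0): p=np.array(p,float)-[ox,0];return (p+.5)/9-.5+[x0,y0]
hs=cs([(442,143),(680,50),(708,90),(462,185)],360,230,175)
fs=cs([(402,245),(436,315),(750,205)],360,230,175)
ht=cs([(85,118),(308,165),(300,222),(80,180)],0,225,185)
ft=cs([(60,203),(320,257),(335,175)],0,225,185)
for n,p,z in(("scene",hs,.075),("scene",fs,.025),("top",ht,.075),("top",ft,.025)):
    q=back(n,p,z);print(q[:,:2].tolist(),np.linalg.norm(np.diff(q,axis=0),axis=1))
```

```text
[[0.4371792975250324, -0.018237312247730064], [0.45614843528652627, 0.0668764680594518], [0.4757889199005343, 0.06143349123431496], [0.45559477014271554, -0.025306260737291475]] [0.0872 0.0204 0.0891]
[[0.4261243135843156, -0.028131345913046668], [0.45719009564764757, -0.03941474267673817], [0.48836790993395374, 0.06956660925891556]] [0.0331 0.1134]
[[0.47744712578021975, 0.06553386677693529], [0.4559528391290334, -0.024026599576698407], [0.4329279063043178, -0.02012125149875532], [0.452280945286376, 0.06804030738693642]] [0.0921 0.0234 0.0903]
[[0.4489033039942739, 0.07849176307964015], [0.423418876238258, -0.029292169501066855], [0.4576374706850189, -0.03660221491852328]] [0.1108 0.035 ]
```

S measures 115 × 35 mm on the foot and 90 × 22 mm on the handle, so it's the right scraper. Its centre is about (0.456, 0.0215) with yaw about -0.23. Next come the chips and the isolator, with wireframe overlays as a check.

```bash
cat > fit.py <<'E'
from h import *
from scipy.optimize import least_squares
def W(p,l):
    l=np.atleast_2d(np.array(l,float));c,s=np.cos(p[2]),np.sin(p[2])
    return np.c_[p[0]+c*l[:,0]-s*l[:,1],p[1]+s*l[:,0]+c*l[:,1],l[:,2]]
def boxpts(a,b,z0,z1): return [[x,y,z] for z in(z0,z1) for x,y in((a,b),(-a,b),(-a,-b),(a,-b))]
def drawbox(img,n,p,a,b,z0,z1,x0,y0,f,col=(0,255,0)):
    q=(proj(n,W(p,boxpts(a,b,z0,z1)))-[x0,y0]+.5)*f-.5
    q=np.round(q).astype(int)
    for i in range(4):
        for j,k in((i,(i+1)%4),(4+i,4+(i+1)%4),(i,4+i)): cv2.line(img,tuple(map(int,q[j])),tuple(map(int,q[k])),col,1)
E
python3 - <<'E'
from fit import *
def C(p,ox,x0,y0,f): p=np.array(p,float)-[ox,0];return (p+.5)/f-.5+[x0,y0]
# chips
sh=[.5303,-.2614,.0281]
ch=C([(210,293),(295,283),(257,330),(217,397),(305,402)],0,280,120,6)
q=back("top",ch,.075);R=np.array([[np.cos(sh[2]),np.sin(sh[2])],[-np.sin(sh[2]),np.cos(sh[2])]])
print("chips shaker",(q[:,:2]-sh[:2])@R.T)
chs=C([(415,107),(343,145),(420,166),(478,166),(415,218)],0,90,220,4)
print("chips scene",(back("scene",chs,.075)[:,:2]-sh[:2])@R.T)
# isolator
tp=C([(78,160),(225,88),(328,320)],0,155,150,6); 
sp=C([(424,302),(700,400),(770,262)],384,286,120,6)
print(back("top",tp,.066),back("scene",sp,.066))
f=lambda p:np.r_[(proj("top",W(p,[[.075,.055,.066],[.075,-.055,.066],[-.075,-.055,.0]]))-tp).ravel(),(proj("scene",W(p,[[-.075,-.055,.066],[.075,-.055,.066],[.075,.055,.066]]))-sp).ravel()]
r=least_squares(f,[.5,.2,.4]);print(r.x,r.fun);iso=r.x
sc=[.4558,.0215,-.23]
t=bright(bright(cv2.imread("pics/top0.png")));s=bright(bright(cv2.imread("pics/scene0.png")))
def cc(i,x,y,w,h,f): return cv2.resize(i[y:y+h,x:x+w],None,fx=f,fy=f,interpolation=cv2.INTER_CUBIC)
v=[]
for n,i,x,y,w,h in(("top",t,155,145,75,75),("scene",s,282,115,72,82)):
    im=cc(i,x,y,w,h,6);drawbox(im,n,iso,.075,.055,0,.066,x,y,6)
    a=.45
    for k,(rr,lo,hi) in enumerate(((.02,.078,.102),(.024,.102,.108),(.0095,.13,.136))):
        for d in(lo,hi):
            th=np.linspace(0,2*np.pi,40);pt=np.c_[-d*np.sin(a)+rr*np.cos(th)*np.cos(a),rr*np.sin(th),.06+d*np.cos(a)+rr*np.cos(th)*np.sin(a)]
            qq=np.round((proj(n,W(iso,pt))-[x,y]+.5)*6-.5).astype(np.int32);cv2.polylines(im,[qq],True,(0,0,255),1)
    v.append(cv2.resize(im,None,fx=.85,fy=.85))
H=max(a.shape[0] for a in v)
v=[cv2.copyMakeBorder(a,0,H-a.shape[0],0,0,0) for a in v]
cv2.imwrite("pics/o_iso.png",np.hstack(v))
v=[]
for n,i,x,y,w,h in(("top",t,225,185,40,38),("scene",s,230,175,48,38)):
    im=cc(i,x,y,w,h,9);drawbox(im,n,sc,.018,.0575,0,.025,x,y,9);drawbox(im,n,sc,.012,.045,.025,.075,x,y,9,(0,0,255));v.append(im)
cv2.imwrite("pics/o_sc.png",np.hstack(v))
st=ctrl.get_state();print(Ro.from_rotvec(st["tool_rot"]).as_matrix())
E
```

```text
chips shaker [[ 0.0492  0.026 ]
 [ 0.0527 -0.0269]
 [ 0.0245 -0.001 ]
 [-0.0158  0.027 ]
 [-0.0218 -0.0267]]
chips scene [[-0.015   0.0263]
 [-0.0222 -0.0262]
 [ 0.0244 -0.0002]
 [ 0.0494  0.0267]
 [ 0.0535 -0.0267]]
[[0.5647 0.3087 0.066 ]
 [0.6077 0.2186 0.066 ]
 [0.4617 0.1565 0.066 ]] [[0.4712 0.1634 0.066 ]
 [0.6098 0.216  0.066 ]
 [0.5666 0.3159 0.066 ]]
[0.5185 0.2388 0.3837] [-2.4975 -0.6896  0.7362 -0.2731  0.9252  0.1138 -1.2683  0.2947 -0.3236
 -0.1685  0.6484 -0.1413]
[[ 0.9242 -0.0006  0.3818]
 [-0.3818 -0.0016  0.9242]
 [ 0.0001 -1.     -0.0017]]
```

View pics/o_iso.png

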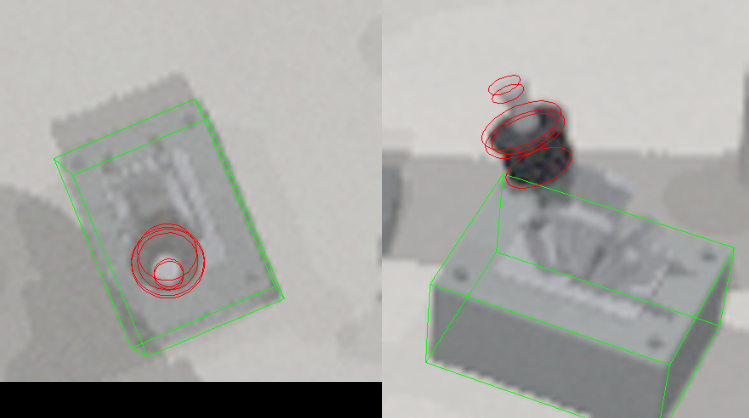

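View pics/o_sc.png

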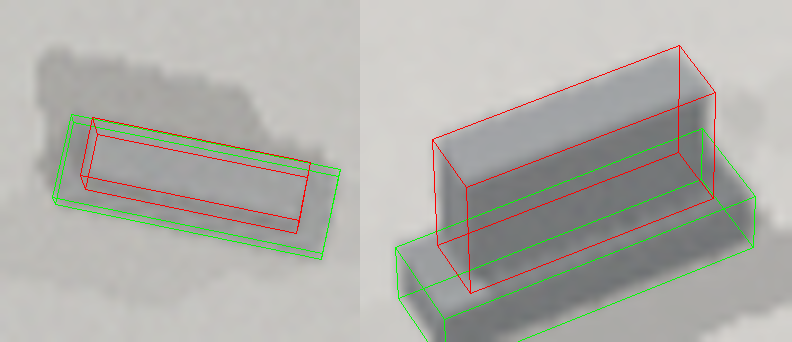

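```bash
cat > plan.py <<'E'
from h import *
def Rj(phi,tilt=0.,ax=None):
    z=np.array([np.cos(phi),np.sin(phi),0]);y=np.array([0,0,-1.]);R=np.c_[np.cross(y,z),y,z]
    if tilt: R=Ro.from_rotvec(tilt*np.asarray(ax)).as_matrix()@R
    return R
def plan(wps,start=None):
    """wps: list of (pos,R,nrows). prints rounded rows"""
    if start is None:
        s=ctrl.get_state();p=s["position"];R=Ro.from_rotvec(s["tool_rot"]).as_matrix()
    else: p,R=start
    p=np.array(p);T=[];U=[]
    for pt,Rt,n in wps:
        p0=p.copy();R0=R.copy();dv=Ro.from_matrix(R0.T@Rt).as_rotvec()
        for k in range(1,n+1):
            pk=p0+(np.array(pt)-p0)*k/n;Rk=R0@Ro.from_rotvec(dv*k/n).as_matrix()
            t=np.round(R.T@(pk-p)*1000,0 if n>99 else 1);u=np.round(Ro.from_matrix(R.T@Rk).as_rotvec(),3)
            p=p+R@t/1000;R=R@Ro.from_rotvec(u).as_matrix()
            assert np.linalg.norm(t)<41.5 and np.linalg.norm(u)<.124,(np.linalg.norm(t),np.linalg.norm(u))
            T.append(t.tolist());U.append(u.tolist())
    for i in range(0,len(T),10): print(i,"T",T[i:i+10],"\n   U",U[i:i+10])
    print("end",p,np.rad2deg(np.arctan2(R[1,2],R[0,2])))
E
python3 - <<'E'
from plan import *
R=Rj(-.23)
plan([([.42,.12,.222],R,14),([.4558,.0215,.12],R,6)])
E
```

```text
0 T [[24.4, 0.0, -27.0], [27.1, 0.0, -24.4], [29.4, 0.1, -21.6], [31.3, -0.0, -18.5], [33.1, -0.0, -15.3], [34.5, -0.0, -11.9], [35.4, -0.1, -8.3], [36.2, 0.0, -4.8], [36.4, -0.0, -1.1], [36.3, -0.0, 2.6]] 
   U [[0.0, 0.101, 0.0], [0.0, 0.1, 0.0], [0.0, 0.101, 0.0], [0.0, 0.101, 0.0], [0.0, 0.1, 0.001], [0.001, 0.101, -0.0], [-0.0, 0.101, -0.0], [-0.0, 0.1, -0.0], [-0.0, 0.101, -0.0], [0.0, 0.1, -0.0]]
10 T [[35.9, -0.1, 6.2], [35.1, 0.0, 9.8], [34.0, -0.0, 13.2], [32.4, -0.0, 16.6], [14.6, 17.0, 9.6], [14.6, 17.0, 9.5], [14.7, 17.0, 9.6], [14.6, 17.0, 9.5], [14.6, 17.0, 9.6], [14.6, 17.0, 9.6]] 
   U [[0.0, 0.101, 0.0], [0.0, 0.101, 0.0], [0.0, 0.1, 0.0], [0.0, 0.101, 0.0], [0.0, 0.0, 0.0], [0.0, 0.0, 0.0], [0.0, 0.0, 0.0], [0.0, 0.0, 0.0], [0.0, 0.0, 0.0], [0.0, 0.0, 0.0]]
end [0.4558 0.0215 0.12  ] -13.174639393252066
```

Call:
play_rows(translation=[[24, 0, -27], [27, 0, -24], [29, 0, -22], [31, 0, -18], [33, 0, -15], [35, 0, -12], [35, 0, -8], [36, 0, -5], [36, 0, -1], [36, 0, 3]], turn=[[0, 0.1, 0], [0, 0.1, 0], [0, 0.1, 0], [0, 0.1, 0], [0, 0.1, 0], [0, 0.1, 0], [0, 0.1, 0], [0, 0.1, 0], [0, 0.1, 0], [0, 0.1, 0]], fingers=[1, 1, 1, 1, 1, 1, 1, 1, 1, 1], grip_force=40)

```text
time: 0.93
position: [0.3717, 0.2584, 0.2223]
tool_rot: [-1.287, 1.08, -1.08]
ft_force: [0.0, 0.1, 0.9]
grip_width: 0.993
```

Call:
play_rows(translation=[[36, 0, 6], [35, 0, 10], [34, 0, 13], [32, 0, 17], [15, 17, 10], [15, 17, 10], [15, 17, 10], [15, 17, 9], [15, 17, 9], [15, 17, 9]], turn=[[0, 0.1, 0], [0, 0.1, 0], [0, 0.1, 0], [0, 0.1, 0], [0, 0.01, 0], [0, 0, 0], [0, 0, 0], [0, 0, 0], [0, 0, 0], [0, 0, 0]], fingers=[1, 1, 1, 1, 1, 1, 1, 1, 1, 1])

```text
time: 1.77
position: [0.4569, 0.0223, 0.1196]
tool_rot: [-1.091, 1.378, -1.377]
ft_force: [0.8, 0.4, 0.6]
grip_width: 1.0
```

Run:
```python
from plan import *
s=ctrl.get_state();print(s)
plan([([.4558,.0215,.032],Rj(-.23),6)])
i=ctrl.get_image("scene");t=ctrl.get_image("top")
crop(bright(i),180,60,200,150,3,"pics/s1.png");crop(bright(t),140,120,200,150,3,"pics/t1.png")
```

```text
{'time': 1.7667, 'joint_positions': array([-0.6196, -0.025 ,  0.511 ,  2.0547,  0.0135,  1.1089, -0.3458]), 'qd': array([ 0.2309,  0.3638,  0.3145,  0.1344, -0.176 , -0.4627,  0.6168]), 'joint_torque': array([ -0.9361, -25.52  ,  -0.9395, -28.6759,   0.1984,   0.5985,
        -0.6732]), 'position': array([0.4569, 0.0223, 0.1196]), 'tool_rot': array([-1.0909,  1.3775, -1.3772]), 'ft_force': array([0.7868, 0.3679, 0.6042]), 'torque': array([-0.0452,  0.0236, -0.0172]), 'grip_width': 1.0003327725140232}
0 T [[0.2, 14.6, -0.2], [0.2, 14.6, -0.1], [0.1, 14.6, -0.2], [0.2, 14.6, -0.1], [0.2, 14.6, -0.2], [0.2, 14.6, -0.1]] 
   U [[0.0, -0.0, -0.0], [0.0, -0.0, -0.0], [0.0, -0.001, -0.0], [0.0, 0.0, -0.0], [0.0, 0.0, -0.0], [0.0, -0.0, -0.0]]
end [0.4558 0.0214 0.032 ] -13.181748898170305
```

View pics/s1.png

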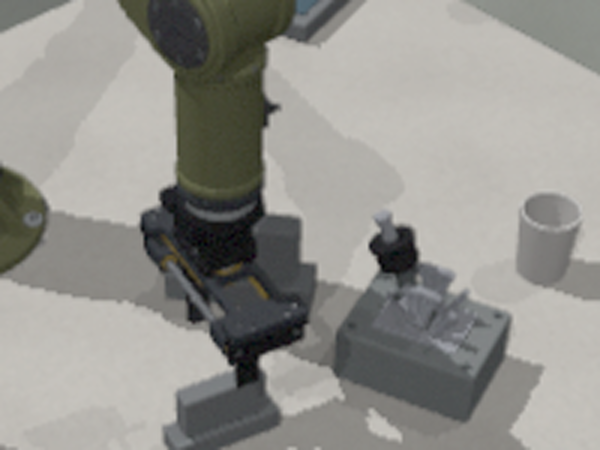

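View pics/t1.png

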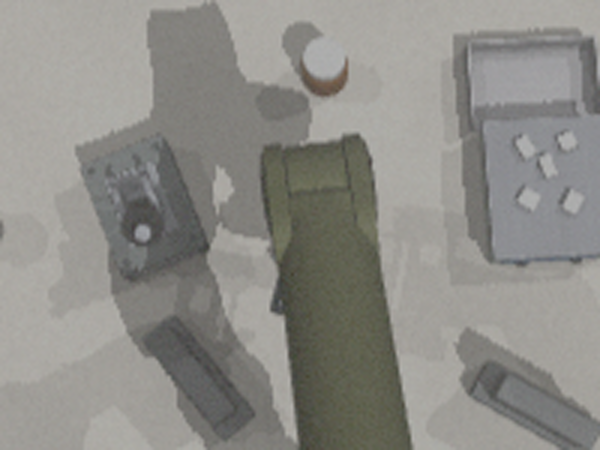

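The gripper straddles the handle and the open jaws lie across its thickness. I'll descend and close.

Call:
play_rows(translation=[[0, 15, 0], [0, 15, 0], [0, 15, 0], [0, 14, 0], [0, 14, 0], [0, 14, 0], [0, 0, 0], [0, 0, 0], [0, 0, 0], [0, 0, 0]], turn=[[0, 0, 0], [0, 0, 0], [0, 0, 0], [0, 0, 0], [0, 0, 0], [0, 0, 0], [0, 0, 0], [0, 0, 0], [0, 0, 0], [0, 0, 0]], fingers=[1, 1, 1, 1, 1, 1, 1, -1, -1, -1], grip_force=40)

```text
time: 2.7
position: [0.458, 0.0237, 0.0347]
tool_rot: [-1.089, 1.376, -1.377]
ft_force: [0.7, -0.9, -0.7]
grip_width: 0.856
```

Call:
play_rows(translation=[[0, 0, 0], [0, 0, 0], [0, 0, 0], [0, 0, 0], [0, 0, 0], [0, 0, 0], [0, 0, 0], [0, 0, 0], [0, 0, 0], [0, 0, 0]], turn=[[0, 0, 0], [0, 0, 0], [0, 0, 0], [0, 0, 0], [0, 0, 0], [0, 0, 0], [0, 0, 0], [0, 0, 0], [0, 0, 0], [0, 0, 0]], fingers=[-1, -1, -1, -1, -1, -1, -1, -1, -1, -1])

```text
time: 3.53
position: [0.4566, 0.0233, 0.0334]
tool_rot: [-1.092, 1.378, -1.377]
ft_force: [-1.0, 1.2, -0.3]
grip_width: 0.272
```

Run:
```python
from plan import *
s=ctrl.get_state();print(s["position"],s["tool_rot"],s["grip_width"]*87,s["ft_force"])
sh=np.array([.5303,-.2614]);th=.0281
def S(x,y): return sh+[np.cos(th)*x-np.sin(th)*y,np.sin(th)*x+np.cos(th)*y]
z=s["position"][2]
R=Rj(th)
a=S(-.064,0)
print(a,S(.08,0),S(.09,0))
p=s["position"]
plan([(np.r_[p[:2],z+.12],Rj(-.23),5),(np.r_[a,z+.12],R,11),(np.r_[a,z+.08],R,4)])
```

```text
[0.4566 0.0233 0.0334] [-1.0918  1.3779 -1.3768] 23.698344003405737 [-0.9841  1.1843 -0.3115]
[ 0.4663 -0.2632] [ 0.6103 -0.2592] [ 0.6203 -0.2589]
0 T [[0.0, -24.0, -0.0], [0.0, -24.0, -0.0], [0.0, -24.0, -0.1], [0.0, -24.0, 0.0], [0.0, -24.0, 0.0], [25.2, 0.0, 6.8], [25.3, 0.0, 6.2], [25.4, 0.0, 5.6], [25.6, 0.0, 5.0], [25.7, 0.0, 4.4]] 
   U [[0.0, -0.0, 0.0], [0.0, -0.0, 0.0], [0.001, -0.001, 0.0], [-0.0, 0.0, 0.0], [-0.0, 0.0, 0.0], [-0.0, -0.023, 0.0], [-0.0, -0.024, 0.0], [-0.0, -0.023, 0.0], [-0.0, -0.024, 0.0], [-0.0, -0.023, 0.0]]
10 T [[25.8, 0.0, 3.8], [25.8, 0.0, 3.2], [26.0, 0.0, 2.6], [26.0, 0.0, 2.0], [26.0, 0.0, 1.4], [26.1, 0.0, 0.7], [-0.0, 10.0, 0.0], [-0.0, 10.0, 0.0], [-0.0, 10.0, 0.0], [-0.1, 10.0, 0.1]] 
   U [[-0.0, -0.024, 0.0], [-0.0, -0.023, 0.0], [-0.0, -0.024, 0.0], [-0.0, -0.023, 0.0], [-0.0, -0.023, 0.0], [-0.0, -0.024, 0.0], [-0.0, 0.0, 0.0], [-0.0, 0.0, 0.0], [-0.0, 0.0, 0.0], [-0.0, 0.0, 0.0]]
end [ 0.4664 -0.2631  0.1135] 1.6129084130811813
```

Call:
play_rows(translation=[[0, -24, 0], [0, -24, 0], [0, -24, 0], [0, -24, 0], [0, -24, 0], [25, 0, 7], [25, 0, 6], [26, 0, 6], [26, 0, 5], [25, 0, 4]], turn=[[0, 0, 0], [0, 0, 0], [0, 0, 0], [0, 0, 0], [0, 0, 0], [0, -0.023, 0], [0, -0.024, 0], [0, -0.023, 0], [0, -0.024, 0], [0, -0.023, 0]], fingers=[-1, -1, -1, -1, -1, -1, -1, -1, -1, -1])

```text
time: 4.37
position: [0.461, -0.1084, 0.1533]
tool_rot: [-1.154, 1.292, -1.292]
ft_force: [0.5, 0.5, -2.6]
grip_width: 0.273
```

Call:
play_rows(translation=[[26, 0, 4], [26, 0, 3], [26, 0, 3], [26, 0, 2], [26, 0, 1], [26, 0, 1], [0, 10, 0], [0, 10, 0], [0, 10, 0], [0, 10, 0]], turn=[[0, -0.024, 0], [0, -0.023, 0], [0, -0.024, 0], [0, -0.023, 0], [0, -0.023, 0], [0, -0.024, 0], [0, 0, 0], [0, 0, 0], [0, 0, 0], [0, 0, 0]], fingers=[-1, -1, -1, -1, -1, -1, -1, -1, -1, -1])

```text
time: 5.2
position: [0.4665, -0.262, 0.1119]
tool_rot: [-1.222, 1.19, -1.187]
ft_force: [-0.7, 0.0, -2.9]
grip_width: 0.272
```

Run:
```python
from plan import *
s=ctrl.get_state();print(s["position"],s["tool_rot"],s["grip_width"]*87,s["ft_force"])
i=ctrl.get_image("scene")
crop(bright(i),90,190,200,150,4,"pics/s2.png")
s=ctrl.get_state();print(s["position"],s["tool_rot"],np.abs(s["qd"]).max())
plan([(np.array([.4664,-.2631,.1001]),Rj(.0281),4)])
```

```text
[ 0.4665 -0.262   0.1119] [-1.2223  1.1896 -1.1867] 23.635585468512115 [-0.7462  0.0454 -2.8947]
[ 0.4654 -0.2613  0.1101] [-1.2243  1.1916 -1.1844] 0.06033590514533083
0 T [[0.5, 2.5, 0.2], [0.4, 2.5, 0.3], [0.5, 2.5, 0.2], [0.5, 2.5, 0.3]] 
   U [[0.001, 0.0, -0.001], [0.001, 0.0, -0.0], [0.001, 0.001, -0.001], [0.001, -0.0, -0.0]]
end [ 0.4664 -0.2631  0.1001] 1.60917733731086
```

View pics/s2.png

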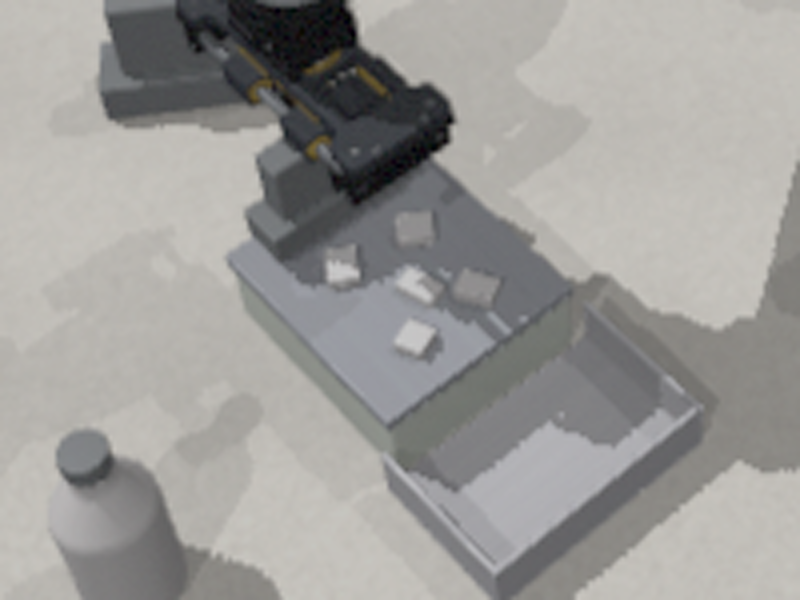

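```bash
cat >> plan.py <<'E'
def avg(n=5):
    P=[];Q=[];F=[]
    for _ in range(n):
        ctrl.get_image("top");s=ctrl.get_state();P.append(s["position"]);Q.append(s["tool_rot"]);F.append(s["ft_force"])
    P=np.array(P);print("avg pos",P.mean(0),"sd",P.std(0),"rot",Ro.from_rotvec(Q).mean().as_matrix().round(4).tolist(),"F",np.mean(F,0),"t",s["time"],"w",s["grip_width"]*87)
    return P.mean(0),Ro.from_rotvec(Q).mean().as_matrix()
E
python3 - <<'E'
from plan import *
avg(5)
E
```

```text
avg pos [ 0.4665 -0.2625  0.1128] sd [0.0007 0.0006 0.0011] rot [[0.0283, -0.0012, 0.9996], [-0.9996, 0.0007, 0.0283], [-0.0007, -1.0, -0.0012]] F [ 0.2854 -0.051  -2.4895] t 5.5 w 23.70673193206907
```

Call:
play_rows(translation=[[0, 5, 0], [0, 4, 0], [0, 3, 0], [0, 1, 0], [0, 0, 0], [0, 0, 0], [0, 0, 4], [0, 0, 6], [0, 0, 6], [0, 0, 4]], turn=[[0, 0, 0], [0, 0, 0], [0, 0, 0], [0, 0, 0], [0, 0, 0], [0, 0, 0], [0, 0, 0], [0, 0, 0], [0, 0, 0], [0, 0, 0]], fingers=[-1, -1, -1, -1, -1, -1, -1, -1, -1, -1])

```text
time: 6.33
position: [0.4881, -0.2628, 0.1007]
tool_rot: [-1.222, 1.188, -1.189]
ft_force: [0.0, 0.6, -2.4]
grip_width: 0.274
```

Run:
```python
from plan import *
avg(4)
i=ctrl.get_image("scene")
crop(bright(i),120,190,150,110,5,"pics/s3.png")
```

```text
avg pos [ 0.4876 -0.2629  0.1005] sd [0.0007 0.0001 0.0001] rot [[0.0278, 0.0001, 0.9996], [-0.9996, -0.0005, 0.0278], [0.0005, -1.0, 0.0001]] F [ 0.104  -0.2269 -2.3872] t 6.5333 w 23.660472863145014
```

View pics/s3.png

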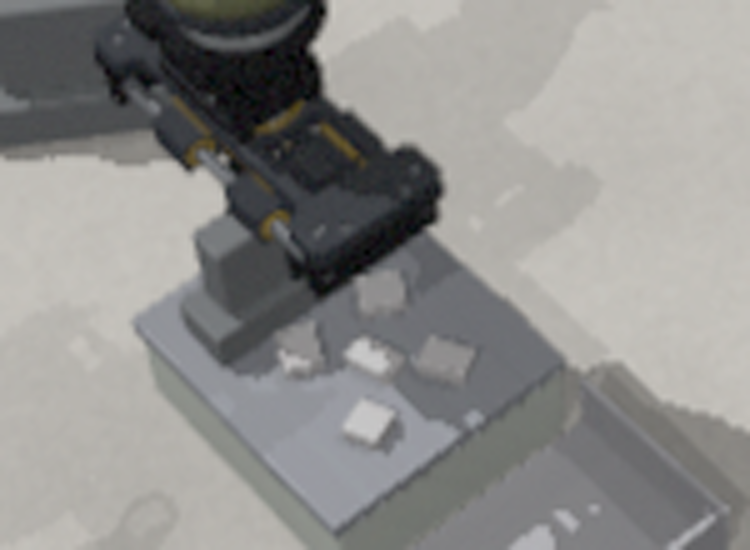

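The scraper is just above the platform behind all the chips, with no added force. I'll sweep.

Call:
play_rows(translation=[[0, 0, 7], [0, 0, 9], [0, 0, 9], [0, 0, 9], [0, 0, 9], [0, 0, 9], [0, 0, 9], [0, 0, 9], [0, 0, 9], [0, 0, 6]], turn=[[0, 0, 0], [0, 0, 0], [0, 0, 0], [0, 0, 0], [0, 0, 0], [0, 0, 0], [0, 0, 0], [0, 0, 0], [0, 0, 0], [0, 0, 0]], fingers=[-1, -1, -1, -1, -1, -1, -1, -1, -1, -1])

```text
time: 7.42
position: [0.5732, -0.2604, 0.1004]
tool_rot: [-1.222, 1.188, -1.189]
ft_force: [-0.4, 0.4, -2.0]
grip_width: 0.272
```

Run:
```python
from plan import *
avg(2)
i=ctrl.get_image("scene")
crop(bright(i),130,190,150,130,5,"pics/s4.png")
```

```text
avg pos [ 0.5736 -0.2602  0.1004] sd [0.0005 0.0001 0.    ] rot [[0.0284, 0.001, 0.9996], [-0.9996, -0.0004, 0.0284], [0.0005, -1.0, 0.001]] F [ 1.1092 -0.0205 -2.4896] t 7.5167 w 23.34001377218101
```

View pics/s4.png

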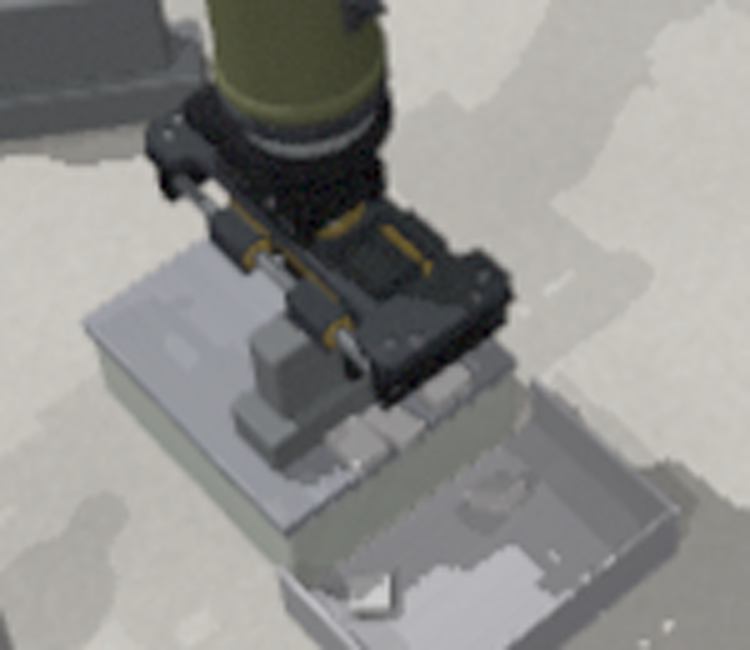

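Two chips are in the tray and three are in a row ahead of the foot. I'll continue over the edge.

Call:
play_rows(translation=[[0, 0, 4], [0, 0, 5], [0, 0, 5], [0, 0, 5], [0, 0, 5], [0, 0, 5], [0, 0, 5], [0, 0, 5], [0, 0, 4], [0, 0, 0]], turn=[[0, 0, 0], [0, 0, 0], [0, 0, 0], [0, 0, 0], [0, 0, 0], [0, 0, 0], [0, 0, 0], [0, 0, 0], [0, 0, 0], [0, 0, 0]], fingers=[-1, -1, -1, -1, -1, -1, -1, -1, -1, -1])

```text
time: 8.4
position: [0.6157, -0.2592, 0.1005]
tool_rot: [-1.222, 1.188, -1.189]
ft_force: [-0.7, 0.5, -1.6]
grip_width: 0.273
```

Call:
play_rows(translation=[[0, -5, 0], [0, -10, 0], [0, -15, -5], [0, -20, -15], [0, -10, -30], [0, 0, -35], [0, 0, -35], [0, 0, -25], [0, 0, -10], [0, 0, 0]], turn=[[0, 0, 0], [0, 0, 0], [0, 0, 0], [0, 0, 0], [0, 0, 0], [0, 0, 0], [0, 0, 0], [0, 0, 0], [0, 0, 0], [0, 0, 0]], fingers=[-1, -1, -1, -1, -1, -1, -1, -1, -1, -1])

```text
time: 9.23
position: [0.4567, -0.265, 0.1621]
tool_rot: [-1.216, 1.192, -1.191]
ft_force: [0.4, -0.3, -2.8]
grip_width: 0.272
```

Run:
```python
from plan import *
avg(2)
i=ctrl.get_image("scene")
crop(bright(i),130,190,150,150,4,"pics/s5.png")
i=ctrl.get_image("top")
crop(bright(i),270,110,90,110,6,"pics/t5.png")
```

```text
avg pos [ 0.4597 -0.2641  0.1621] sd [0.0006 0.0002 0.0001] rot [[0.0256, 0.0037, 0.9997], [-0.9997, 0.0014, 0.0256], [-0.0013, -1.0, 0.0037]] F [ 0.4931  0.4316 -2.9528] t 9.3333 w 23.881143906607406
```

View pics/s5.png

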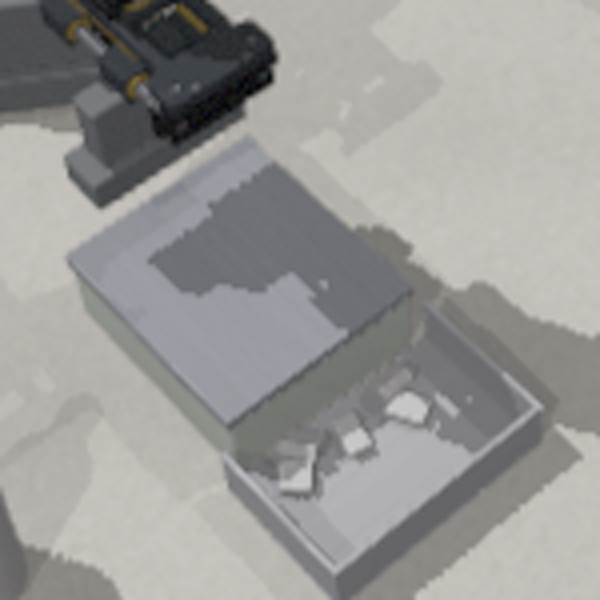

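View pics/t5.png

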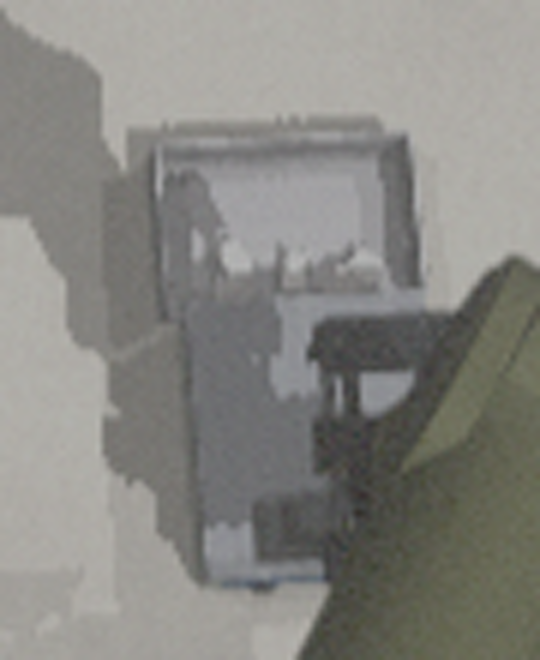

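The platform is bare and the chips are in the tray. Next I'll carry the scraper back to its place on the bench.

Run:
```python
from plan import *
p=np.array([.4597,-.2641,.1615])
plan([(np.r_[.4566,.0225,.1615],Rj(-.23),10),(np.r_[.4566,.0225,.036],Rj(-.23),8)],start=(p,Rj(.0265)))
```

```text
0 T [[-28.7, 0.0, 0.4], [-28.6, 0.0, -0.2], [-28.7, 0.0, -1.1], [-28.6, 0.0, -1.7], [-28.5, 0.0, -2.5], [-28.5, 0.0, -3.2], [-28.4, 0.0, -4.0], [-28.3, 0.0, -4.7], [-28.1, 0.0, -5.4], [-28.0, 0.0, -6.1]] 
   U [[0.0, 0.026, 0.0], [0.0, 0.025, 0.0], [0.0, 0.026, 0.0], [0.0, 0.026, 0.0], [0.0, 0.025, 0.0], [0.0, 0.026, 0.0], [0.0, 0.026, 0.0], [0.0, 0.025, 0.0], [0.0, 0.026, 0.0], [0.0, 0.026, 0.0]]
10 T [[-0.0, 15.7, 0.0], [-0.0, 15.7, 0.0], [-0.0, 15.7, 0.0], [-0.0, 15.7, 0.0], [-0.0, 15.6, 0.0], [-0.0, 15.7, 0.0], [-0.0, 15.7, 0.0], [-0.0, 15.7, 0.0]] 
   U [[0.0, -0.0, 0.0], [0.0, -0.0, 0.0], [0.0, -0.0, 0.0], [0.0, -0.0, 0.0], [0.0, -0.0, 0.0], [0.0, -0.0, 0.0], [0.0, -0.0, 0.0], [0.0, -0.0, 0.0]]
end [0.4566 0.0225 0.036 ] -13.206677177765469
```

Call:
play_rows(translation=[[-28, 0, 0], [-29, 0, 0], [-29, 0, -1], [-29, 0, -2], [-29, 0, -2], [-28, 0, -3], [-28, 0, -4], [-28, 0, -5], [-28, 0, -5], [-28, 0, -6]], turn=[[0, 0.026, 0], [0, 0.025, 0], [0, 0.026, 0], [0, 0.026, 0], [0, 0.025, 0], [0, 0.026, 0], [0, 0.026, 0], [0, 0.025, 0], [0, 0.026, 0], [0, 0.026, 0]], fingers=[-1, -1, -1, -1, -1, -1, -1, -1, -1, -1])

```text
time: 10.27
position: [0.4576, 0.0241, 0.1608]
tool_rot: [-1.091, 1.377, -1.378]
ft_force: [0.3, 0.6, -2.1]
grip_width: 0.273
```

Call:
play_rows(translation=[[0, 16, 0], [0, 18, 0], [0, 18, 0], [0, 18, 0], [0, 18, 0], [0, 18, 0], [0, 12, 0], [0, 4, 0], [0, 1, 0], [0, 0, 0]], turn=[[0, 0, 0], [0, 0, 0], [0, 0, 0], [0, 0, 0], [0, 0, 0], [0, 0, 0], [0, 0, 0], [0, 0, 0], [0, 0, 0], [0, 0, 0]], fingers=[-1, -1, -1, -1, -1, -1, -1, -1, -1, -1])

```text
time: 11.1
position: [0.4576, 0.0225, 0.0378]
tool_rot: [-1.092, 1.376, -1.377]
ft_force: [-0.1, -0.4, -2.7]
grip_width: 0.273
```

Run:
```python
from plan import *
avg(5)
```

```text
avg pos [0.4578 0.0226 0.0384] sd [0.0001 0.     0.0001] rot [[-0.2279, 0.0016, 0.9737], [-0.9737, 0.0004, -0.2279], [-0.0008, -1.0, 0.0015]] F [-0.1774  0.1525 -2.4457] t 11.35 w 23.99420406198647
```

Call:
play_rows(translation=[[0, 1, 0], [0, 1, 0], [0, 1, 0], [0, 0.5, 0], [0, 0, 0], [0, 0, 0], [0, 0, 0], [0, 0, 0], [0, 0, 0], [0, 0, 0]], turn=[[0, 0, 0], [0, 0, 0], [0, 0, 0], [0, 0, 0], [0, 0, 0], [0, 0, 0], [0, 0, 0], [0, 0, 0], [0, 0, 0], [0, 0, 0]], fingers=[-1, -1, -1, -1, -1, -1, -1, -1, -1, -1])

```text
time: 12.18
position: [0.4569, 0.0224, 0.0341]
tool_rot: [-1.091, 1.377, -1.377]
ft_force: [0.0, -0.2, -3.7]
grip_width: 0.271
```

Run:
```python
from plan import *
avg(5)
i=ctrl.get_image("scene")
crop(bright(i),210,150,80,70,8,"pics/s6.png")
```

```text
avg pos [0.4569 0.0224 0.0341] sd [0. 0. 0.] rot [[-0.228, 0.0001, 0.9737], [-0.9737, 0.0001, -0.228], [-0.0001, -1.0, 0.0001]] F [-0.3809 -0.2165 -2.473 ] t 12.4333 w 23.670487214123213
```

View pics/s6.png

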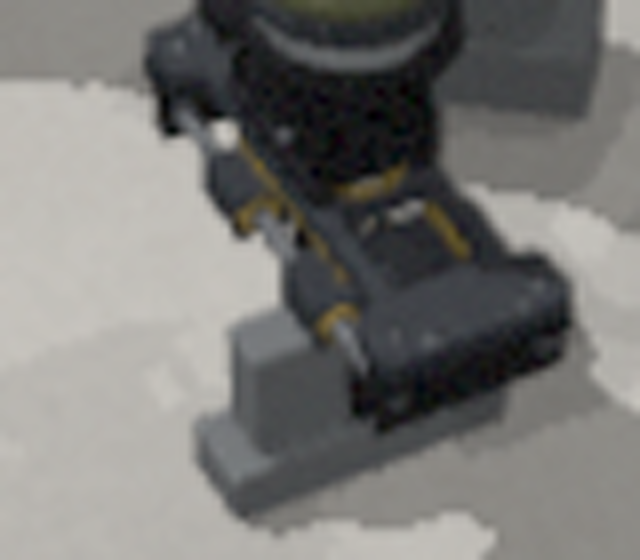

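Call:
play_rows(translation=[[0, 0.5, 0], [0, 0.5, 0], [0, 0, 0], [0, 0, 0], [0, 0, 0], [0, 0, 0], [0, 0, 0], [0, 0, 0], [0, 0, 0], [0, 0, 0]], turn=[[0, 0, 0], [0, 0, 0], [0, 0, 0], [0, 0, 0], [0, 0, 0], [0, 0, 0], [0, 0, 0], [0, 0, 0], [0, 0, 0], [0, 0, 0]], fingers=[-1, -1, -1, -1, -1, -1, -0.3, 0.2, 0.6, 1])

```text
time: 13.32
position: [0.457, 0.0223, 0.033]
tool_rot: [-1.091, 1.376, -1.377]
ft_force: [-0.7, -0.0, 0.5]
grip_width: 0.491
```

Call:
play_rows(translation=[[0, 0, 0], [0, 0, 0], [0, 0, 0], [0, 0, 0], [0, 0, 0], [0, 0, 0], [0, -10, 0], [0, -25, 0], [0, -35, 0], [0, -35, 0]], turn=[[0, 0, 0], [0, 0, 0], [0, 0, 0], [0, 0, 0], [0, 0, 0], [0, 0, 0], [0, 0, 0], [0, 0, 0], [0, 0, 0], [0, 0, 0]], fingers=[1, 1, 1, 1, 1, 1, 1, 1, 1, 1])

```text
time: 14.15
position: [0.456, 0.0219, 0.1394]
tool_rot: [-1.093, 1.378, -1.377]
ft_force: [1.3, 0.4, -0.1]
grip_width: 1.0
```

Run:
```python
from plan import *
avg(2)
i=ctrl.get_image("scene");cv2.imwrite("pics/scene7.png",i)
t=ctrl.get_image("top");cv2.imwrite("pics/top7.png",t)
crop(bright(i),210,110,160,110,5,"pics/s7.png")
crop(bright(i),170,230,110,110,5,"pics/s7b.png")
crop(bright(bright(t)),150,140,80,80,7,"pics/t7.png")
```

```text
avg pos [0.4611 0.0227 0.1455] sd [0.0001 0.0001 0.0012] rot [[-0.2286, 0.0106, 0.9735], [-0.9735, 0.0033, -0.2287], [-0.0057, -0.9999, 0.0096]] F [ 2.0249 -0.2344  2.0915] t 14.25 w 87.02535147812176
```

View pics/s7.png

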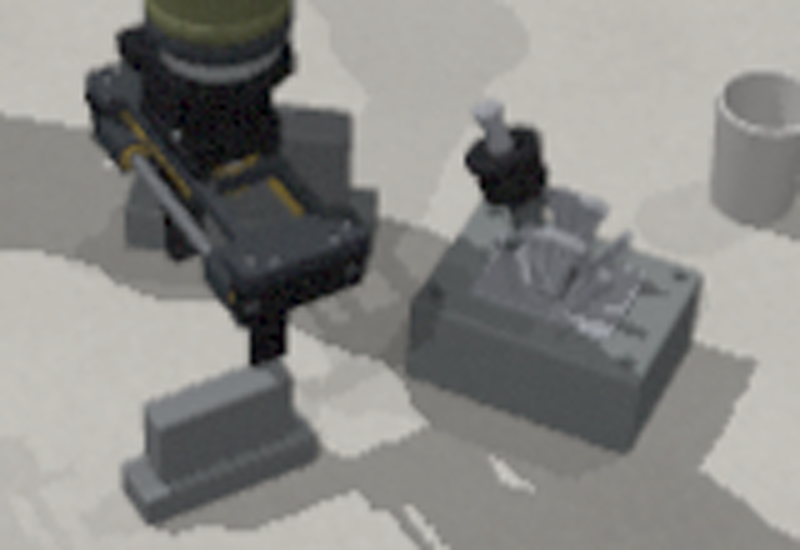

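View pics/s7b.png

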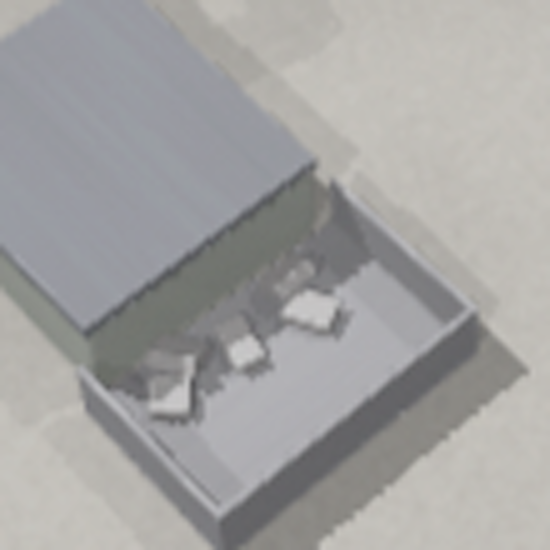

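View pics/t7.png

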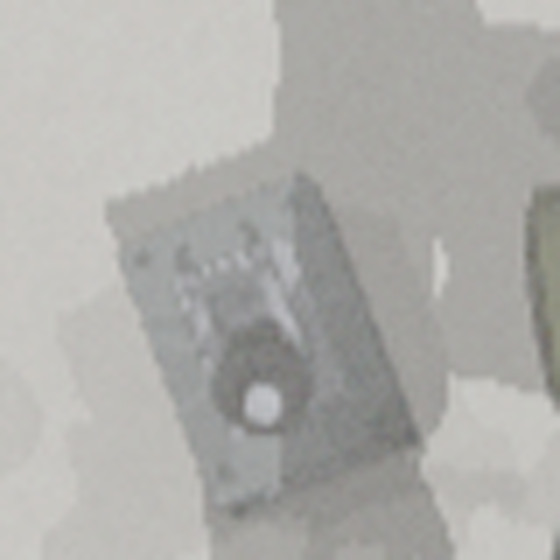

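```bash
cat > iso.py <<'E'
from fit import *
def C(p,x0,y0,f): return (np.array(p,float)+.5)/f-.5+[x0,y0]
def lev(a,d): return [d*np.sin(a),0,.06+d*np.cos(a)]
def draw(fn,iso,a,top,scene,tw,sw):
    v=[]
    for n,i,(x,y,w,h) in(("top",top,tw),("scene",scene,sw)):
        im=cv2.resize(i[y:y+h,x:x+w],None,fx=6,fy=6,interpolation=cv2.INTER_CUBIC);drawbox(im,n,iso,.075,.055,0,.066,x,y,6)
        for rr,lo,hi in((.02,.078,.102),(.024,.102,.108),(.0095,.13,.136)):
            for d in(lo,hi):
                th=np.linspace(0,2*np.pi,40);pt=np.c_[d*np.sin(a)+rr*np.cos(th)*np.cos(a),rr*np.sin(th),.06+d*np.cos(a)-rr*np.cos(th)*np.sin(a)]
                qq=np.round((proj(n,W(iso,pt))-[x,y]+.5)*6-.5).astype(np.int32);cv2.polylines(im,[qq],True,(0,0,255),1)
        v.append(cv2.resize(im,None,fx=.85,fy=.85))
    H=max(a.shape[0] for a in v);v=[cv2.copyMakeBorder(a,0,H-a.shape[0],0,0,0) for a in v]
    cv2.imwrite(fn,np.hstack(v))
E
python3 - <<'E'
from iso import *
tp=C([(118,250),(298,178),(420,440),(263,405)],150,140,7)
sp=C([(412,320),(632,378),(703,275),(628,452),(410,370),(488,110),(505,146)],210,110,5)
def f(p):
    T=np.vstack([[.075,.055,.066],[.075,-.055,.066],[-.075,-.055,0],lev(p[3],.136)])
    S=np.vstack([[-.075,-.055,.066],[.075,-.055,.066],[.075,.055,.066],[.075,-.055,0],[-.075,-.055,0],lev(p[3],.135),lev(p[3],.107)])
    return np.r_[(proj("top",W(p,T))-tp).ravel(),(proj("scene",W(p,S))-sp).ravel()]
r=least_squares(f,[.52,.24,.4,-.45],loss="soft_l1");print(r.x,f(r.x).reshape(-1,2))
draw("pics/o_iso2.png",r.x[:3],-.45,bright(bright(cv2.imread("pics/top7.png"))),bright(cv2.imread("pics/scene7.png")),(155,145,75,75),(282,115,72,82))
E
```

```text
[ 0.5183  0.2396  0.3742 -0.4149] [[-1.4482  0.1464]
 [ 0.6757 -0.897 ]
 [ 0.2586  0.8718]
 [-0.4942 -0.0432]
 [-0.9322 -3.7624]
 [ 1.8057  0.7932]
 [ 0.5722 -1.467 ]
 [ 0.14    1.3188]
 [-1.4837  1.579 ]
 [ 0.0558 -0.5106]
 [-0.3978  0.2209]]
```

View pics/o_iso2.png

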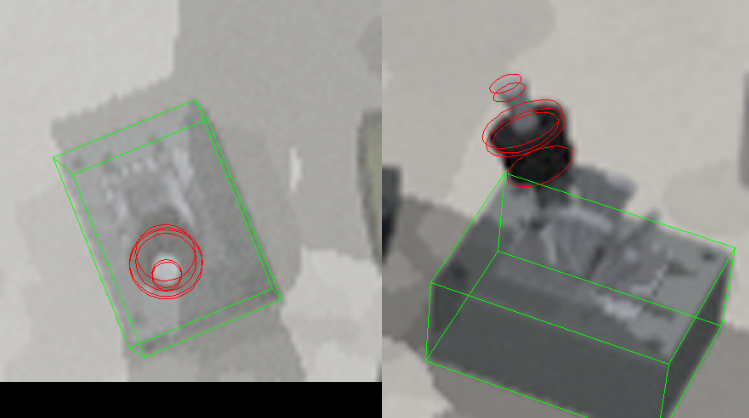

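The scraper stands upright on the bench, and the tray view shows the chips with the platform bare. Isolator fit: (0.518, 0.240), yaw 0.374, lever about -0.42 to -0.45 rad. Next I'll go above the collar with the jaws along the hinge axis.

Run:
```python
from plan import *
print(ctrl.get_state()["joint_positions"])
R=Rj(-1.197)
p,R0=avg(2)
plan([([.4605,.0227,.225],Rj(-.23),3),([.4806,.2248,.225],R,10),([.4806,.2248,.205],R,3)],start=(p,R0))
```

```text
[-0.6528 -0.0518  0.5369  2.0331  0.0278  1.15   -0.3578]
avg pos [0.4564 0.0223 0.1379] sd [0.0003 0.0001 0.0004] rot [[-0.228, -0.0004, 0.9737], [-0.9737, 0.0002, -0.228], [-0.0001, -1.0, -0.0005]] F [-0.1755  0.3578 -0.3519] t 14.45 w 86.76768869454436
0 T [[-0.4, -29.0, 1.3], [-0.5, -29.1, 1.3], [-0.4, -29.0, 1.3], [-20.1, 0.0, -2.7], [-19.8, 0.0, -4.6], [-19.3, 0.0, -6.4], [-18.5, 0.0, -8.3], [-17.7, 0.0, -10.1], [-16.5, 0.0, -11.7], [-15.4, 0.0, -13.3]] 
   U [[0.0, 0.0, -0.0], [0.0, 0.0, -0.0], [0.0, 0.0, -0.0], [0.0, 0.097, 0.0], [0.0, 0.096, 0.0], [0.0, 0.097, 0.0], [0.0, 0.097, 0.0], [0.0, 0.097, 0.0], [0.0, 0.096, 0.0], [0.0, 0.097, 0.0]]
10 T [[-14.1, 0.0, -14.6], [-12.5, 0.0, -16.0], [-11.0, 0.0, -17.1], [0.0, 6.7, -0.0], [0.0, 6.6, -0.0], [0.0, 6.7, -0.0]] 
   U [[0.0, 0.097, 0.0], [0.0, 0.096, 0.0], [0.0, 0.097, 0.0], [0.0, 0.0, 0.0], [0.0, 0.0, 0.0], [0.0, 0.0, 0.0]]
end [0.4806 0.2248 0.205 ] -68.58301801041436
```

Call:
play_rows(translation=[[0, -29, 1], [0, -29, 1], [0, -29, 1], [-20, 0, -3], [-20, 0, -5], [-19, 0, -6], [-19, 0, -8], [-18, 0, -10], [-16, 0, -12], [-15, 0, -13]], turn=[[0, 0, 0], [0, 0, 0], [0, 0, 0], [0, 0.097, 0], [0, 0.096, 0], [0, 0.097, 0], [0, 0.097, 0], [0, 0.097, 0], [0, 0.096, 0], [0, 0.097, 0]], fingers=[1, 1, 1, 1, 1, 1, 1, 1, 1, 1])

```text
time: 15.28
position: [0.4726, 0.1634, 0.2232]
tool_rot: [-0.634, 1.842, -1.844]
ft_force: [0.8, 0.4, 0.0]
grip_width: 1.002
```

Call:
play_rows(translation=[[-14, 0, -15], [-13, 0, -16], [-11, 0, -17], [0, 5, 0], [0, 5, 0], [0, 4, 0], [0, 3, 0], [0, 2, 0], [0, 1, 0], [0, 0, 0]], turn=[[0, 0.097, 0], [0, 0.096, 0], [0, 0.097, 0], [0, 0, 0], [0, 0, 0], [0, 0, 0], [0, 0, 0], [0, 0, 0], [0, 0, 0], [0, 0, 0]], fingers=[1, 1, 1, 1, 1, 1, 1, 1, 1, 1])

```text
time: 16.12
position: [0.4798, 0.2232, 0.2049]
tool_rot: [-0.381, 2.018, -2.018]
ft_force: [0.3, -0.1, 0.7]
grip_width: 0.997
```

Run:
```python
from plan import *
p,R0=avg(4)
i=ctrl.get_image("scene");cv2.imwrite("pics/scene8.png",i)
crop(bright(bright(i)),255,70,110,110,6,"pics/s8.png")
print(ctrl.get_state()["joint_positions"])
plan([([.4806,.2248,.130],Rj(-1.197),5)],start=(p,R0))
```

```text
avg pos [0.4799 0.2237 0.2053] sd [0.     0.0001 0.0001] rot [[-0.9311, 0.0005, 0.3649], [-0.3649, 0.0004, -0.9311], [-0.0006, -1.0, -0.0002]] F [-0.6507 -0.1524  0.1825] t 16.3167 w 87.09186179965508
[-0.7952  0.0701  0.3247  1.7854 -0.0234  1.2891 -1.6618]
0 T [[-0.2, 15.1, -0.2], [-0.2, 15.0, -0.1], [-0.2, 15.1, -0.2], [-0.2, 15.1, -0.1], [-0.2, 15.0, -0.2]] 
   U [[0.0, -0.0, -0.0], [0.0, -0.0, -0.0], [0.0, -0.0, -0.0], [0.0, -0.0, -0.0], [0.0, -0.0, -0.001]]
end [0.4806 0.2248 0.13  ] -68.59912943902455
```

View pics/s8.png

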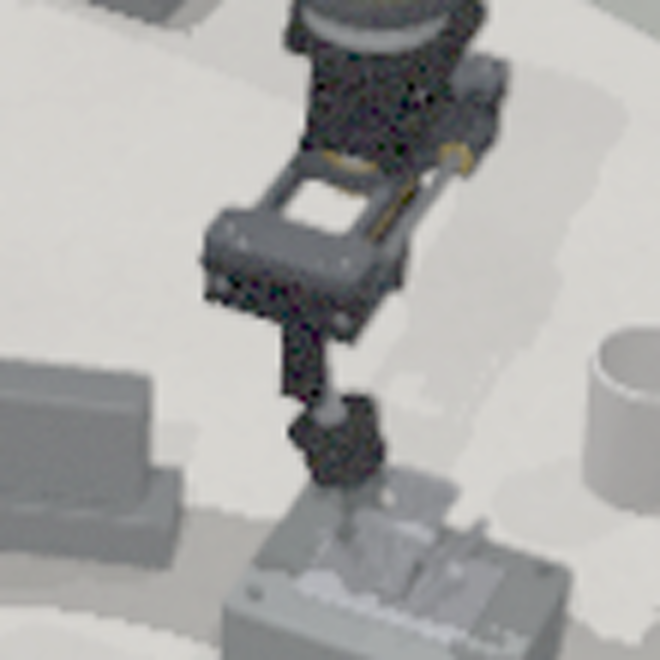

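Call:
play_rows(translation=[[-0.5, 8, 0], [-0.5, 12, 0], [0, 13, 0], [0, 13, 0], [0, 12, 0], [0, 9, 0], [0, 5, 0], [0, 2, 0], [0, 0, 0], [0, 0, 0]], turn=[[0, 0, 0], [0, 0, 0], [0, 0, 0], [0, 0, 0], [0, 0, 0], [0, 0, 0], [0, 0, 0], [0, 0, 0], [0, 0, 0], [0, 0, 0]], fingers=[1, 1, 1, 1, 1, 1, 1, 1, 1, 1])

```text
time: 17.2
position: [0.4811, 0.2244, 0.1315]
tool_rot: [-0.381, 2.017, -2.016]
ft_force: [-0.2, 0.2, -0.1]
grip_width: 0.997
```

Run:
```python
from plan import *
p,R0=avg(4)
i=ctrl.get_image("scene");cv2.imwrite("pics/scene9.png",i)
t=ctrl.get_image("top")
v=bright(bright(i))[90:200,255:365];w=bright(bright(t))[130:230,140:240]
cv2.imwrite("pics/s9.png",np.hstack([cv2.resize(v,(500,500),interpolation=cv2.INTER_CUBIC),cv2.resize(w,(300,300),interpolation=cv2.INTER_CUBIC).repeat(1,0)[:,:] if 0 else cv2.copyMakeBorder(cv2.resize(w,(300,300)),0,200,0,0,0)]))
```

```text
avg pos [0.4812 0.2245 0.1318] sd [0. 0. 0.] rot [[-0.9309, 0.0012, 0.3652], [-0.3652, 0.0008, -0.9309], [-0.0014, -1.0, -0.0003]] F [0.5693 0.0853 0.1067] t 17.4 w 87.15096470761266
```

View pics/s9.png

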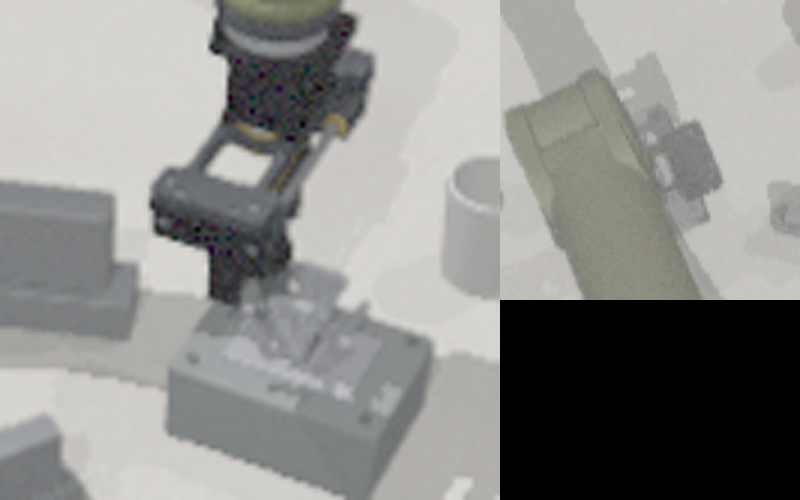

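The finger is in front of the collar, with no contact force. I'll close.

Call:
play_rows(translation=[[0, 0, 0], [0, 0, 0], [0, 0, 0], [0, 0, 0], [0, 0, 0], [0, 0, 0], [0, 0, 0], [0, 0, 0], [0, 0, 0], [0, 0, 0]], turn=[[0, 0, 0], [0, 0, 0], [0, 0, 0], [0, 0, 0], [0, 0, 0], [0, 0, 0], [0, 0, 0], [0, 0, 0], [0, 0, 0], [0, 0, 0]], fingers=[-1, -1, -1, -1, -1, -1, -1, -1, -1, -1], grip_force=35)

```text
time: 18.33
position: [0.481, 0.2235, 0.131]
tool_rot: [-0.381, 2.016, -2.018]
ft_force: [1.3, -1.9, 0.2]
grip_width: 0.521
```

Run:
```python
from plan import *
p,R0=avg(4)
i=ctrl.get_image("scene");crop(bright(bright(i)),275,110,80,80,7,"pics/s10.png")
s=ctrl.get_state();print(s["torque"])
```

```text
avg pos [0.4809 0.2235 0.131 ] sd [0. 0. 0.] rot [[-0.9311, 0.0003, 0.3648], [-0.3648, -0.0008, -0.9311], [0.0001, -1.0, 0.0009]] F [ 0.7344 -3.2733 -0.1874] t 18.5333 w 45.591675591329675
[-0.9571 -0.1329  0.0831]
```

View pics/s10.png

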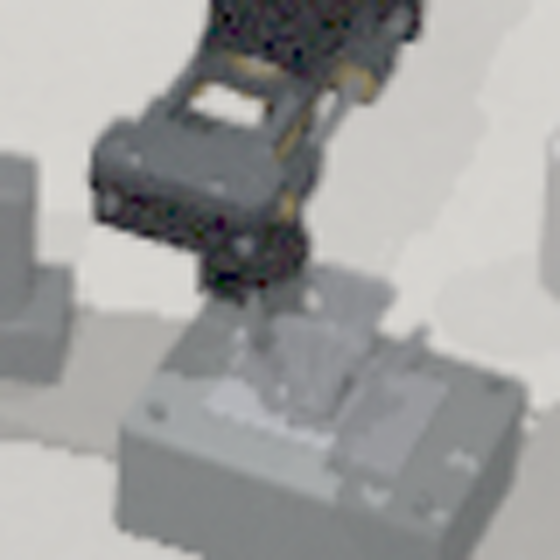

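Opening is 45.6 mm, so the pads are on the collar and flange. I'll lift along the lever in small steps; tool +x equals isolator -x.

Call:
play_rows(translation=[[0.8, -1.8, 0], [0.8, -1.8, 0], [0.8, -1.8, 0], [0.8, -1.8, 0], [0.8, -1.8, 0], [0.8, -1.8, 0], [0.8, -1.8, 0], [0.8, -1.8, 0], [0, 0, 0], [0, 0, 0]], turn=[[0, 0, 0], [0, 0, 0], [0, 0, 0], [0, 0, 0], [0, 0, 0], [0, 0, 0], [0, 0, 0], [0, 0, 0], [0, 0, 0], [0, 0, 0]], fingers=[-1, -1, -1, -1, -1, -1, -1, -1, -1, -1])

```text
time: 19.42
position: [0.4751, 0.2209, 0.145]
tool_rot: [-0.381, 2.016, -2.019]
ft_force: [3.8, -0.9, -6.2]
grip_width: 0.517
```

Run:
```python
from plan import *
p,R0=avg(4)
i=ctrl.get_image("scene");crop(bright(bright(i)),275,110,80,80,7,"pics/s11.png")
s=ctrl.get_state();print(s["torque"])
```

```text
avg pos [0.4751 0.221  0.1449] sd [0.     0.0001 0.    ] rot [[-0.9311, 0.0005, 0.3648], [-0.3648, -0.0013, -0.9311], [-0.0, -1.0, 0.0014]] F [ 4.4619 -4.8274 -6.177 ] t 19.6167 w 44.2032398690438
[-1.203  -0.95    0.0612]
```

View pics/s11.png

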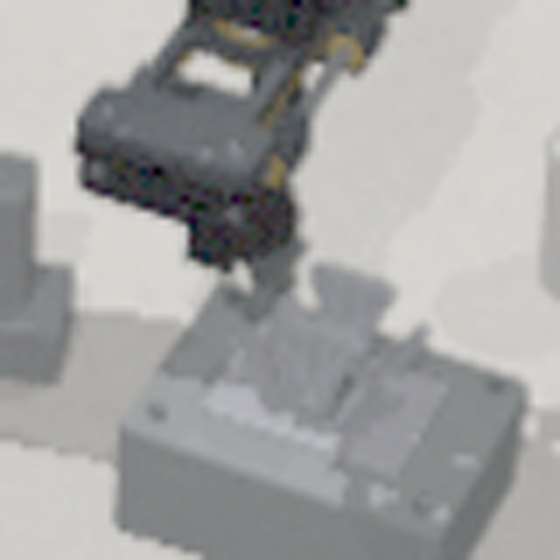

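The collar has come up about 15 mm: the spring force is about 6 N and the pin is visible below it. I'll lift 3 mm more, then work out the swing arc.

Run:
```python
import numpy as np
r0=.1152;a0=-np.arctan2(.0495,.104)
r=r0+.0032
P=[(r0,a0),(r0+.0016,a0),(r,a0)]+[(r,a) for a in np.linspace(a0,.45,17)[1:]]
X=np.array([[r*np.sin(a),r*np.cos(a)] for r,a in P])*1000
d=np.diff(X,axis=0)
print(np.round(np.c_[-d[:,0],-d[:,1]],1).tolist(), a0)
```

```text
[[0.7, -1.4], [0.7, -1.4], [-6.1, -2.7], [-6.2, -2.3], [-6.3, -2.0], [-6.4, -1.6], [-6.5, -1.3], [-6.6, -0.9], [-6.6, -0.5], [-6.6, -0.2], [-6.6, 0.2], [-6.6, 0.6], [-6.5, 0.9], [-6.5, 1.3], [-6.4, 1.7], [-6.3, 2.0], [-6.2, 2.4], [-6.0, 2.7]] -0.4442325730984881
```

Call:
play_rows(translation=[[0.7, -1.4, 0], [0.7, -1.4, 0], [0, 0, 0], [-3, -1.4, 0], [-3, -1.3, 0], [-6, -2.3, 0], [-6.3, -2, 0], [-6.4, -1.6, 0], [-3, -0.6, 0], [0, 0, 0]], turn=[[0, 0, 0], [0, 0, 0], [0, 0, 0], [0, 0, 0], [0, 0, 0], [0, 0, 0], [0, 0, 0], [0, 0, 0], [0, 0, 0], [0, 0, 0]], fingers=[-1, -1, -1, -1, -1, -1, -1, -1, -1, -1])

```text
time: 20.5
position: [0.4991, 0.2307, 0.1564]
tool_rot: [-0.383, 2.017, -2.02]
ft_force: [1.9, -4.6, -8.2]
grip_width: 0.524
```

Run:
```python
from plan import *
p,R0=avg(4)
d=p-[.5183,.2396,.06];print("iso x,z of grasp",d[0]*.931+d[1]*.366,d[2]+.019)
i=ctrl.get_image("scene");crop(bright(bright(i)),275,110,80,80,7,"pics/s12.png")
```

```text
avg pos [0.4991 0.2307 0.1565] sd [0. 0. 0.] rot [[-0.9312, -0.0016, 0.3645], [-0.3645, -0.0018, -0.9312], [0.0021, -1.0, 0.0011]] F [ 2.9745 -5.1693 -8.129 ] t 20.7 w 45.54022501476086
iso x,z of grasp -0.021155900066729003 0.11546433388707615
```

View pics/s12.png

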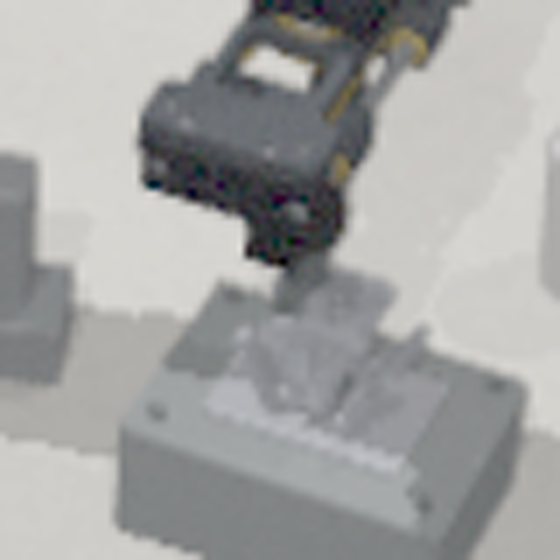

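Call:
play_rows(translation=[[-6.2, -1.2, 0], [-6.4, -0.7, 0], [-6.3, -0.4, 0], [-6.4, -0.1, 0], [-6.4, 0.3, 0], [-6.4, 0.6, 0], [-6.3, 1, 0], [-6.3, 1.3, 0], [-6.1, 1.7, 0], [0, 0, 0]], turn=[[0, 0, 0], [0, 0, 0], [0, 0, 0], [0, 0, 0], [0, 0, 0], [0, 0, 0], [0, 0, 0], [0, 0, 0], [0, 0, 0], [0, 0, 0]], fingers=[-1, -1, -1, -1, -1, -1, -1, -1, -1, -1])

```text
time: 21.58
position: [0.5513, 0.2505, 0.1529]
tool_rot: [-0.386, 2.017, -2.023]
ft_force: [0.6, -5.5, -7.4]
grip_width: 0.524
```

Call:
play_rows(translation=[[-6.1, 2, 0], [-6, 2.3, 0], [-5.8, 2.6, 0], [-2, 1, 0], [0, 0, 0], [0, 0, 0], [0, 0, 0], [0, 0, 0], [0, 0, 0], [0, 0, 0]], turn=[[0, 0, 0], [0, 0, 0], [0, 0, 0], [0, 0, 0], [0, 0, 0], [0, 0, 0], [0, 0, 0], [0, 0, 0], [0, 0, 0], [0, 0, 0]], fingers=[-1, -1, -1, -1, -1, -1, -1, -1, -1, -1])

```text
time: 22.42
position: [0.5692, 0.2573, 0.1453]
tool_rot: [-0.386, 2.017, -2.023]
ft_force: [-0.5, -7.7, -6.7]
grip_width: 0.516
```

Run:
```python
from plan import *
p,R0=avg(4)
d=p-[.5183,.2396,.06];print("iso x,z of grasp",d[0]*.931+d[1]*.366,d[2]+.019)
i=ctrl.get_image("scene");crop(bright(bright(i)),285,110,80,80,7,"pics/s13.png")
```

```text
avg pos [0.5692 0.2573 0.1453] sd [0. 0. 0.] rot [[-0.9314, -0.0048, 0.3639], [-0.3639, -0.0038, -0.9314], [0.0059, -1.0, 0.0018]] F [-0.333  -7.2765 -6.7102] t 22.6167 w 45.206514398190635
iso x,z of grasp 0.053889863861724806 0.10433401060917337
```

View pics/s13.png

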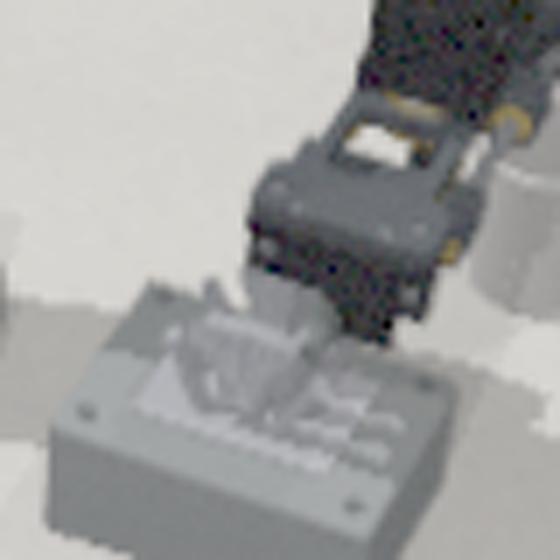

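Call:
play_rows(translation=[[-1, 0.4, 0.5], [-1, 0.4, 0.5], [-1, 0.4, 0.5], [0, 0, 0], [0, 0, 0], [0, 0, 0], [0, 0, 0], [0, 0, 0], [0, 0, 0], [0, 0, 0]], turn=[[0, 0, 0], [0, 0, 0], [0, 0, 0], [0, 0, 0], [0, 0, 0], [0, 0, 0], [0, 0, 0], [0, 0, 0], [0, 0, 0], [0, 0, 0]], fingers=[-1, -1, -1, -1, -1, -1, -1, -1, -1, -1])

```text
time: 23.5
position: [0.5716, 0.2581, 0.1441]
tool_rot: [-0.389, 2.018, -2.022]
ft_force: [-1.3, -5.3, -6.5]
grip_width: 0.517
```

```bash
cat >> plan.py <<'E'
def iso():
    p,R=avg(3);d=p-[.5183,.2396,.06];F=ctrl.get_state()["ft_force"]
    print("iso x,y,z of grasp",d[0]*.931+d[1]*.366,-d[0]*.366+d[1]*.931,d[2]+.019,"Fiso x,y,z",F[0]*.931+F[1]*.366,-F[0]*.366+F[1]*.931,F[2])
E
python3 - <<'E'
from plan import *
iso()
E
```

```text
avg pos [0.5716 0.2582 0.1441] sd [0. 0. 0.] rot [[-0.931, -0.0063, 0.3649], [-0.3649, -0.0027, -0.931], [0.0069, -1.0, 0.0002]] F [-1.7417 -5.4316 -6.4428] t 23.65 w 45.10133092090338
iso x,y,z of grasp 0.056440873587961696 -0.002244369976331203 0.10309752447426919 Fiso x,y,z -3.976603480389243 -4.374435532140152 -6.3030622991023035
```

Call:
play_rows(translation=[[-1, 0.4, 0.5], [-1, 0.4, 0.5], [-1, 0.4, 0], [-1, 0.4, 0], [0, 0, 0], [0, 0, 0], [0, 0, 0], [0, 0, 0], [0, 0, 0], [0, 0, 0]], turn=[[0, 0, 0], [0, 0, 0], [0, 0, 0], [0, 0, 0], [0, 0, 0], [0, 0, 0], [0, 0, 0], [0, 0, 0], [0, 0, 0], [0, 0, 0]], fingers=[-1, -1, -1, -1, -1, -1, -1, -1, -1, -1])

```text
time: 24.48
position: [0.5733, 0.2587, 0.1422]
tool_rot: [-0.395, 2.02, -2.023]
ft_force: [-7.8, -7.3, -2.8]
grip_width: 0.519
```

Run:
```python
from plan import *
iso()
i=ctrl.get_image("scene");cv2.imwrite("pics/scene14.png",i);crop(bright(bright(i)),285,110,80,80,7,"pics/s14.png")
```

```text
avg pos [0.5733 0.2587 0.1422] sd [0. 0. 0.] rot [[-0.9307, -0.0115, 0.3656], [-0.3655, -0.0035, -0.9308], [0.012, -0.9999, -0.0009]] F [-7.5902 -6.6039 -3.1051] t 24.6333 w 44.9259105532101
iso x,y,z of grasp 0.058149673152059364 -0.0023363706662699775 0.10120324106228303 Fiso x,y,z -8.88444967735701 -3.7414840778411422 -2.3126380285743036
```

View pics/s14.png

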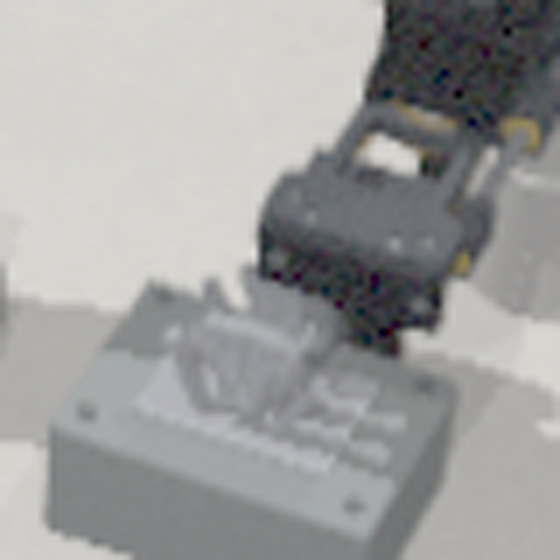

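X force jumped to about -9 N, so the lever is on its stop. I'll lower the collar along the lever.

Call:
play_rows(translation=[[0.8, 1.8, 0], [0.8, 1.8, 0], [0.8, 1.8, 0], [0.8, 1.8, 0], [0.8, 1.8, 0], [0.7, 1.8, 0], [0.7, 1.8, 0], [0.4, 0.9, 0], [0, 0, 0], [0, 0, 0]], turn=[[0, 0, 0], [0, 0, 0], [0, 0, 0], [0, 0, 0], [0, 0, 0], [0, 0, 0], [0, 0, 0], [0, 0, 0], [0, 0, 0], [0, 0, 0]], fingers=[-1, -1, -1, -1, -1, -1, -1, -1, -1, -1])

```text
time: 25.52
position: [0.5678, 0.2565, 0.1296]
tool_rot: [-0.395, 2.021, -2.023]
ft_force: [-10.3, -7.9, 1.6]
grip_width: 0.524
```

Run:
```python
from plan import *
iso()
i=ctrl.get_image("scene");cv2.imwrite("pics/scene15.png",i);crop(bright(bright(i)),285,110,80,80,7,"pics/s15.png")
```

```text
avg pos [0.5678 0.2566 0.1296] sd [0. 0. 0.] rot [[-0.9307, -0.0115, 0.3655], [-0.3655, -0.0032, -0.9308], [0.0119, -0.9999, -0.0013]] F [-9.8955 -7.9462  1.0714] t 25.6667 w 45.45188114625467
iso x,y,z of grasp 0.052272365214249474 -0.0022660944158734604 0.08862891284524711 Fiso x,y,z -11.679376202698307 -4.000604137803693 1.2675226850083705
```

View pics/s15.png

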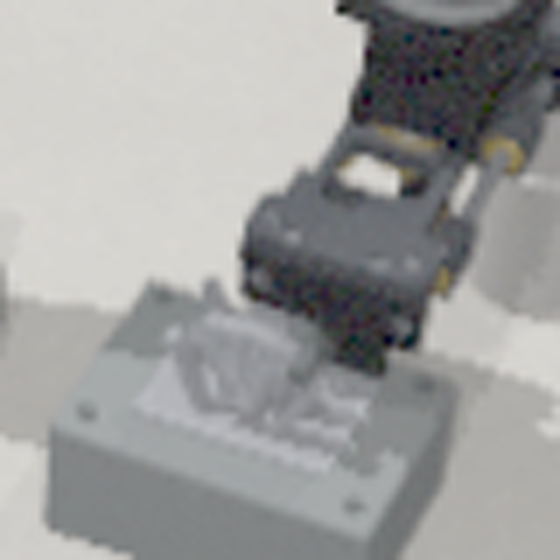

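Call:
play_rows(translation=[[0, 0, 0], [0, 0, 0], [0, 0, 0], [0, 0, 0], [0, 0, 0], [0, 0, 0], [0, 0, 0], [0, 0, 0], [0, 0, 0], [0, 0, 0]], turn=[[0, 0, 0], [0, 0, 0], [0, 0, 0], [0, 0, 0], [0, 0, 0], [0, 0, 0], [0, 0, 0], [0, 0, 0], [0, 0, 0], [0, 0, 0]], fingers=[0.3, 0.6, 1, 1, 1, 1, 1, 1, 1, 1])

```text
time: 26.55
position: [0.5727, 0.2576, 0.1308]
tool_rot: [-0.381, 2.017, -2.017]
ft_force: [-0.1, -0.1, 0.7]
grip_width: 0.995
```

Run:
```python
from plan import *
iso()
```

```text
avg pos [0.5727 0.2576 0.1308] sd [0. 0. 0.] rot [[-0.931, 0.0, 0.3651], [-0.3651, 0.0001, -0.931], [-0.0, -1.0, -0.0001]] F [ 0.4076 -0.3011 -0.0396] t 26.7 w 86.9939985656557
iso x,y,z of grasp 0.05719474766428948 -0.0031445477950902516 0.08976788826236844 Fiso x,y,z 0.3350276561859518 0.11907704552628309 -0.5089423617711282
```

Released, with no contact force. I'll raise straight up, back off and look.

Call:
play_rows(translation=[[0, -8, 0], [0, -18, 0], [0, -25, 0], [0, -30, 0], [0, -20, 0], [20, -8, 10], [30, 0, 20], [30, 0, 20], [20, 0, 10], [0, 0, 0]], turn=[[0, 0, 0], [0, 0, 0], [0, 0, 0], [0, 0, 0], [0, 0, 0], [0, 0, 0], [0, 0, 0], [0, 0, 0], [0, 0, 0], [0, 0, 0]], fingers=[1, 1, 1, 1, 1, 1, 1, 1, 1, 1])

```text
time: 27.53
position: [0.4999, 0.1606, 0.2411]
tool_rot: [-0.377, 2.021, -2.02]
ft_force: [0.6, -0.2, -0.7]
grip_width: 0.999
```

Run:
```python
from plan import *
from iso import *
import iso as I
avg(1)
i=ctrl.get_image("scene");cv2.imwrite("pics/scene16.png",i)
t=ctrl.get_image("top");cv2.imwrite("pics/top16.png",t)
I.draw("pics/o_iso16.png",[.5183,.2396,.3742],.45,bright(bright(t)),bright(i),(155,145,75,75),(285,100,85,97))
crop(bright(i),160,100,220,230,3,"pics/s16.png")
cv2.imwrite("pics/raw16.png",np.hstack([cv2.resize(bright(bright(i))[100:180,290:370],(480,480),interpolation=cv2.INTER_CUBIC)]))
```

```text
avg pos [0.5011 0.1633 0.2412] sd [0. 0. 0.] rot [[-0.9321, 0.0014, 0.3623], [-0.3623, 0.0018, -0.9321], [-0.002, -1.0, -0.0012]] F [-0.14    0.018   0.5574] t 27.5833 w 87.1956834619944
```

View pics/o_iso16.png

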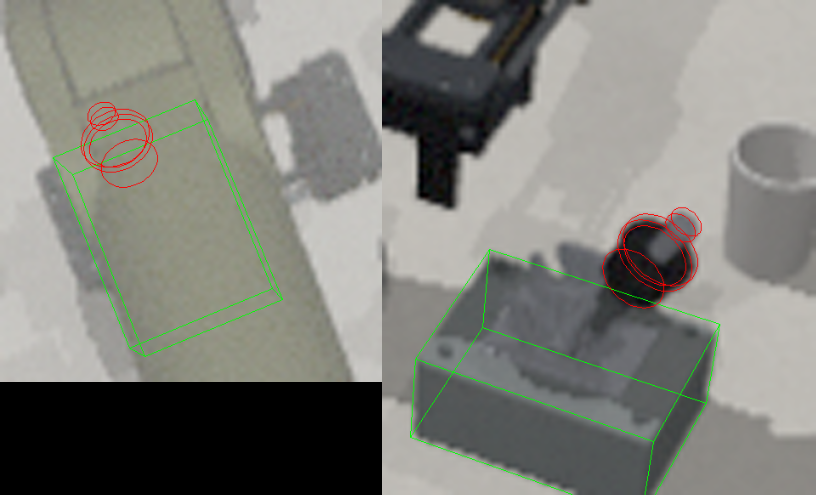

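View pics/raw16.png

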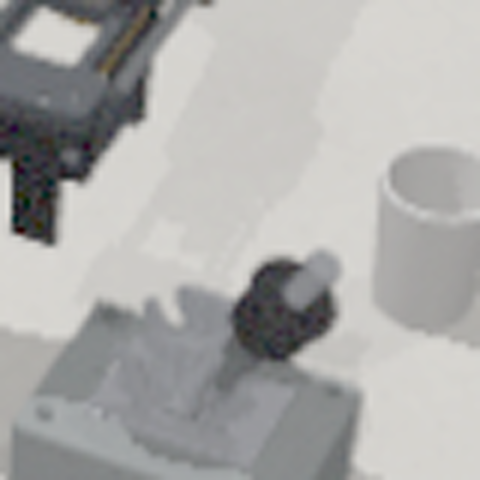

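View pics/s16.png

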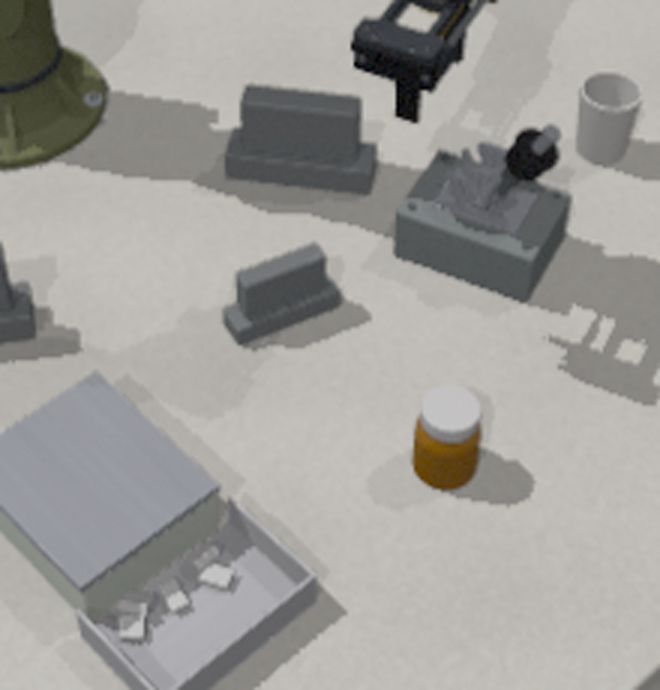

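Overlaid with the on pose, the lever and collar match in scene: dark collar x 603–697, y 213–308, against the same model bounds. Next I'll move the arm clear of the top view to check the collar height and the chips.

Call:
play_rows(translation=[[7, -3, 12], [13, -6, 24], [14, -6, 24], [14, -6, 24], [14, -6, 24], [14, -6, 24], [14, -6, 24], [13, -5, 24], [5, -3, 12], [0, 0, 0]], turn=[[0, 0, 0], [0, 0, 0], [0, 0, 0], [0, 0, 0], [0, 0, 0], [0, 0, 0], [0, 0, 0], [0, 0, 0], [0, 0, 0], [0, 0, 0]], fingers=[1, 1, 1, 1, 1, 1, 1, 1, 1, 1])

```text
time: 28.52
position: [0.4714, -0.0573, 0.288]
tool_rot: [-0.374, 2.019, -2.022]
ft_force: [1.0, -0.4, 0.1]
grip_width: 1.0
```

Run:
```python
from plan import *
from iso import *
import iso as I
avg(1)
i=ctrl.get_image("scene");cv2.imwrite("pics/scene17.png",i)
t=ctrl.get_image("top");cv2.imwrite("pics/top17.png",t)
iso=[.5183,.2396,.3742]
I.draw("pics/o_iso17.png",iso,.45,bright(bright(t)),bright(i),(155,145,75,75),(285,100,85,97))
# dark collar centroid on each picture vs. model, before (down, off) and now
def cen(img,x,y,w,h):
    g=cv2.cvtColor(img,cv2.COLOR_BGR2GRAY)[y:y+h,x:x+w];m=(g<28).astype(np.uint8)
    n,l,s,c=cv2.connectedComponentsWithStats(m);k=1+np.argmax(s[1:,4]);return c[k]+[x,y],s[k]
print("before",cen(cv2.imread("pics/scene0.png"),295,125,40,35)); print("now",cen(i,318,130,40,35))
for a,c in((-.45,0),(-.415,0),(.45,0),(.45,.005),(.45,.01),(.4,0),(.35,0)):
    print(a,c,proj("scene",W(iso,[lev(a,.093+c)])),proj("scene",W(iso,[lev(a,.135)])))
crop(bright(bright(t)),285,120,80,90,7,"pics/t17.png")
crop(bright(bright(i)),320,120,50,50,10,"pics/s17.png")
```

```text
avg pos [ 0.4715 -0.0545  0.2874] sd [0. 0. 0.] rot [[-0.9321, 0.0011, 0.3622], [-0.3622, -0.0, -0.9321], [-0.001, -1.0, 0.0004]] F [ 0.4615  0.9339 -0.6266] t 28.5667 w 87.27791212633976
before (array([311.9289, 144.8985]), array([  8,  11,  16,  20, 197], dtype=int32))
now (array([335.5222, 152.6278]), array([ 10,  14,  18,  18, 180], dtype=int32))
-0.45 0 [[310.6908 142.9881]] [[305.8471 131.2002]]
-0.415 0 [[311.6502 142.9329]] [[307.2518 131.0958]]
0.45 0 [[336.4535 151.2819]] [[343.9953 143.205 ]]
0.45 0.005 [[337.333  150.3399]] [[343.9953 143.205 ]]
0.45 0.01 [[338.2175 149.3928]] [[343.9953 143.205 ]]
0.4 0 [[335.1533 150.3431]] [[342.0636 141.81  ]]
0.35 0 [[333.8159 149.4505]] [[340.0754 140.4854]]
```

View pics/o_iso17.png

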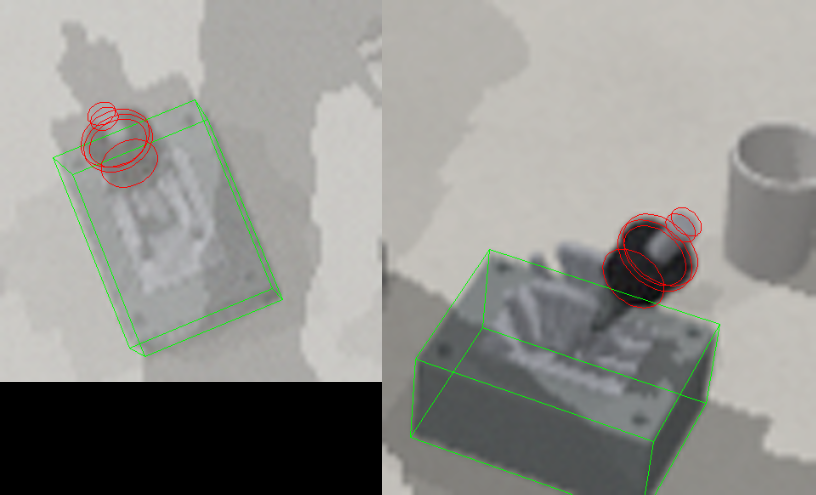

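View pics/t17.png

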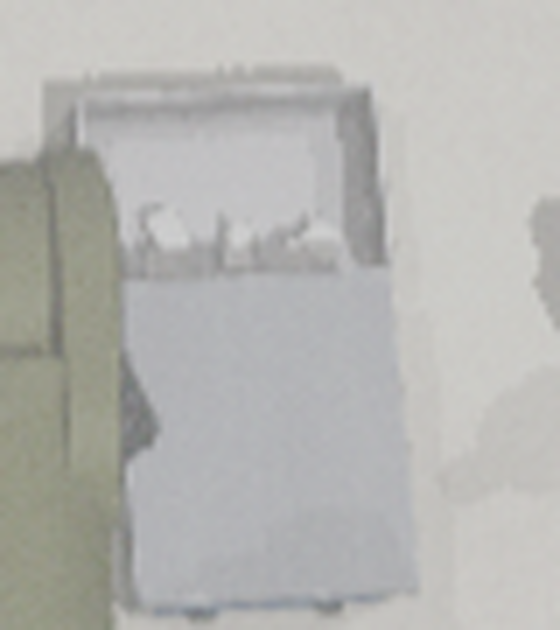

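View pics/s17.png

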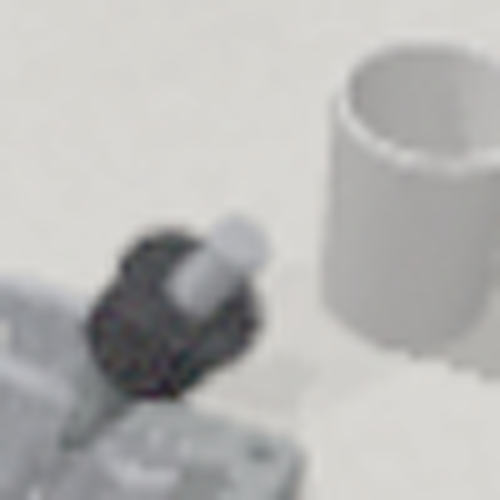

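Collar centroid residuals show it home (c ≈ 0) and the lever near 0.45 rad. Last check: count the chips in the tray.

Run:
```python
from h import *
i=cv2.imread("pics/scene17.png");t=cv2.imread("pics/top17.png");z=cv2.imread("pics/scene7.png")
f=lambda a:cv2.convertScaleAbs(bright(a),alpha=1.3)
a=cv2.resize(f(i)[265:325,180:260],None,fx=9,fy=9,interpolation=cv2.INTER_CUBIC)
cv2.imwrite("pics/tray_s.png",a)
cv2.imwrite("pics/tray_t.png",cv2.resize(f(t)[130:165,295:345],None,fx=12,fy=12,interpolation=cv2.INTER_CUBIC))
cv2.imwrite("pics/full17.png",bright(i))
from fit import *
sh=[.5303,-.2614,.0281]
print(proj("scene",W(sh,[[.088,.08,.042],[.088,-.08,.042],[.194,-.08,.042],[.194,.08,.042],[.088,0,.005],[.1,0,.005]])))
# unmoved bystanders / scraper difference
d=cv2.absdiff(cv2.imread("pics/scene0.png"),i).max(2);print([int(d[y-15:y+15,x-12:x+12].mean()) for x,y in((310,245),(363,138),(120,325))])
```

```text
[[235.478  266.1055]
 [186.0592 302.9631]
 [213.6314 332.1464]
 [263.5613 291.9064]
 [212.5196 292.0286]
 [215.4938 294.9884]]
[18, 21, 7]
```

View pics/tray_s.png

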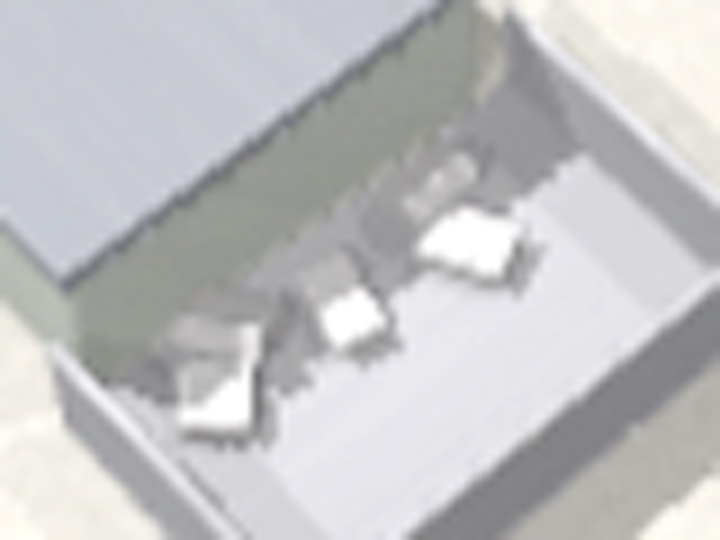

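View pics/tray_t.png

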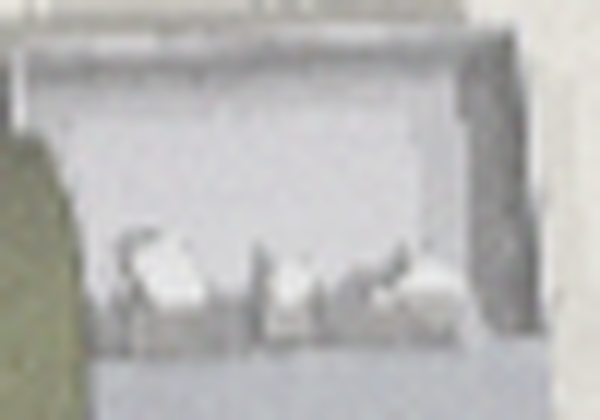

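View pics/full17.png

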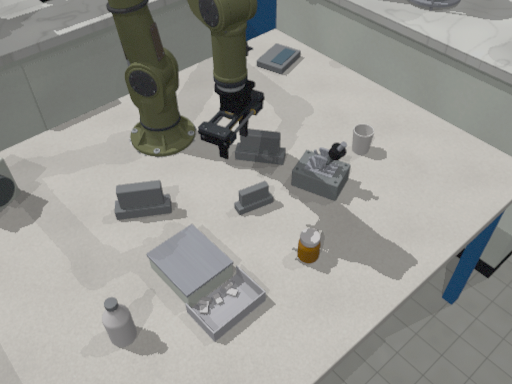

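Run:
```python
from h import *
sh=[.5303,-.2614];th=.0281;R=np.array([[np.cos(th),np.sin(th)],[-np.sin(th),np.cos(th)]])
for n,p in (("shadeR",(440,190)),("R",(470,245)),("mid",(345,300)),("L",(225,385)),("shadeL",(200,335))):
    for z in(.015,.03): print(n,z,(back("scene",[(p[0]+.5)/9-.5+180,(p[1]+.5)/9-.5+265],z)[0,:2]-sh)@R.T)
```

```text
shadeR 0.015 [0.1066 0.0385]
shadeR 0.03 [0.1145 0.0327]
R 0.015 [0.1262 0.0329]
R 0.03 [0.1339 0.0271]
mid 0.015 [ 0.1159 -0.0045]
mid 0.03 [ 0.1237 -0.0097]
L 0.015 [ 0.1142 -0.046 ]
L 0.03 [ 0.122  -0.0507]
shadeL 0.015 [ 0.0971 -0.0412]
shadeL 0.03 [ 0.1051 -0.046 ]
```

All five chips lie between x = 0.097 and 0.134 m and within |y| ≤ 0.051 m in the shaker frame, so they're inside the tray. I'll hand in.

Run:
```python
from bench import ctrl
print(ctrl.get_state()["time"]);print(ctrl.close_job())
```

```text
28.6667
the job is handed in; nothing more can be done
None
```

I wiped all five chips into the catch tray, stood the scraper back on the bench, and switched the isolator on with the collar home. I handed the job in at 28.7 s; it reports no verdict.

**What I did:** Only the small block measured 115 × 36 mm; the two larger ones measured about 158 × 48 mm. I swept the chips off in one pass, paused once to look, with the scraper just above the platform. Then I put the scraper back in its original place. I gripped the collar, lifted it about 18 mm, swung the lever to its stop, lowered the collar along the lever and let go.

**Last checks:**
- **Chips:** the platform is bare, and I count five chips in the tray. Their positions come out at shaker x 0.097–0.134 m and |y| ≤ 0.051 m. Two of them lie in shadow, so those are the less certain positions.
- **Scraper:** it looks upright in the final picture. The gripper was opened fully before it was raised.
- **Collar and lever:** both match the "on, collar down" model to about 1–1.5 px, roughly 3–5 mm. The collar's last few millimetres are therefore not directly proven, but it shows no sign of being lifted.
- **Arm and bystanders:** the arm stood clear with no contact force. The jar, beaker and bottle look unmoved by eye; a plain image difference was not zero there, which I put down to changed shadows.

**What disagreed:** the off-side lever fitted at -0.415 rad instead of the nominal -0.45, which points to a 2–3 mm error in my isolator pose. I allowed for it by pushing until the stop force rose.

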